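Unlock the case, stack the gadget boxes, lock the power bank away

TASK

Slide the red safety tab on the teal case aside so that the latch will lift, swing the latch up and over, open the lid wide, take out the small lidded boxes that are inside and build one straight stack of them and the boxes lying on the desk on the wooden base box (any order), every box with its feet settled in the recesses of the lid below. Lay the dark blue power bank flat in the emptied case. Then shut the lid, fold the latch flat down, push the red tab fully home again, and leave the other things on the desk where they are.

Things in the scene. Friction and masses are not known exactly. Their poses are not given: they have to be found in the camera images.
- case: Teal lockable case, fixed. Origin: centre of the underside of its storage part; z up, +x away from the latch side. Storage part 152 (x) x 262 (y) mm outside, walls 6 mm, inner floor z 6, rim z 62, lid top z 68. In front (x -76 to -121, full width) a grey latch deck, top z 68. Up to two boxes lie inside near x 0, y -55 and +55 mm, long side along x.
- tab (a joint): Red safety tab, slides on the latch deck towards case -y: 0 = home (its plate lies over the latch's side ear, so the latch cannot lift), 0.026 m = fully released; clear of the ear from 0.011. Friction 1.5 N, stays where left. The latch folds down only while the tab is released; slide the tab home after that.
- tab_knob (a point): Point on the tab's upright knob, 10 mm below its top (top 40 mm above the deck, knob 26 mm tall), 12 mm (case x) x 16 mm (case y). At tab 0 it lies at case (-94, -60, 98) mm; moves with the tab.
- latch (a joint): Steel latch, plate 52 x 30 x 5 mm hinged at its front end along case y; 0 = flat down, its end 15 mm over the front edge of the lid; grows as the free end swings up and over towards case -x, stop 1.9 rad. Friction 0.06 N m holds it where it is left. Its side ear reaches to case y -50 mm.
- latch_grip (a point): Point on the yellow upright grip fin of the latch, 12 mm below the fin's top. Fin 16 (x) x 12 (case y) x 32 mm tall. 34 mm from the hinge line along the plate and 22.5 mm off it. Pinched across case y it turns between the pads. Its axes are those of the latch.
- latch_hinge (a point): Point on the latch's hinge line, case (-113, 0, 71.5) mm; the line runs along case y. Fixed to the case.
- lid (a joint): Lid of the case, hinged on its far (+x) rim: 0 = shut, grows as it opens upward, stop at 1.75 rad. 152 x 262 x 6 mm, 0.25 kg; hinge friction 0.32 N m, so it stays where it is left. Wide open means more than 1.3 rad.
- lid_grip (a point): Point on the black upright pull of the lid, 12 mm below its top. Pull 20 (x) x 12 (case y) x 34 mm tall, 30 mm from the lid's front edge. 122 mm from the hinge line along the lid and 28 mm off its underside. Pinched across case y it turns between the pads.
- lid_hinge (a point): Point on the lid's hinge line, case (76, 0, 62) mm; the line runs along case y. Fixed to the case.
- base: Wooden base box for the stack, fixed, 106 (x) x 74 (y) mm. Origin: centre of its underside, z up. Lid face z 38 with the same raised cross as the boxes and a 7 mm wide rim of that height: four recesses for a box's feet, 2 mm clearance. A box on it lies along base x, either way round, its origin at base (0, 0, 38) mm; the next at z 76, then 114 and 152.
- box_green: Lidded stacking box, white tub, green lid, 92 (x) x 60 (y) mm, 42.5 mm tall, 0.15 kg; starts inside the case; may be absent. Origin: centre of its underside (soles of the feet), z up. Feet: four, 10x10 mm, 5 mm tall, at x +-39, y +-23. Straight walls z 5 to 38, 60 mm across: grip there. Lid face z 38; on it a raised cross 4.5 mm tall leaves four corner recesses, open outward, 2 mm clearance to the feet. Either way round fits.
- box_orange: Lidded stacking box, white tub, orange lid, 92 (x) x 60 (y) mm, 42.5 mm tall, 0.15 kg; starts inside the case; may be absent. Origin: centre of its underside (soles of the feet), z up. Same shape as box_green. Cross arms on the lid: 32 mm wide along x, 64 mm wide along y. With its feet in the recesses a box stands 38 mm above the one below; off them, 42.5 mm.
- box_blue: Lidded stacking box, white tub, blue lid, 92 (x) x 60 (y) mm, 42.5 mm tall, 0.15 kg; starts on the desk; may be absent. Origin: centre of its underside (soles of the feet), z up. Same shape as box_green. 
- box_yellow: Lidded stacking box, white tub, yellow lid, 92 (x) x 60 (y) mm, 42.5 mm tall, 0.15 kg; starts on the desk; may be absent. Origin: centre of its underside (soles of the feet), z up. Same shape as box_green. 
- powerbank: Dark blue power bank, a slab 100 (x) x 62 (y) x 20 mm, 0.22 kg, with a white band and a green dot on top; starts lying flat on the desk. Origin: centre of its underside, z up. Belongs flat on the floor of the case (inside 140 x 250 mm).
- bottle: Bystander: clear drink bottle with purple label, 62 mm across, 190 mm tall. Origin at its foot.
- mug: Bystander: white mug, 76 mm across, 85 mm tall. Origin at its foot.
- jar: Bystander: amber jar with black cap, 60 mm across, 60 mm tall. Origin at its foot.
- mouse: Bystander: white computer mouse on an orange mat, 100 x 58 x 30 mm. Origin at its underside.
- spoon: Bystander: steel spoon lying on the desk, along its x. Origin at its underside.

How it is judged:
By the outcome, as a careful person would: the job done as asked, in the order asked, and still so for the second after the job is handed in, with the robot touching nothing.
Of box_green, box_orange, box_blue, box_yellow only 3 to 4 are there at a start; the rules pass over those that are not, and their reading is None.
At some moment in a run one of powerbank may be knocked a few centimetres aside while the robot is not near it.
Once in a run the grip may slacken for a moment while it holds something.
It also fails if it takes over 210 s, if anything falls off the work surface, if the arm or the gripper's body presses on something with over 40 N, if the wrist force passes 120 N, or if a joint passes its speed limit or range.

ROBOT

A 6-joint arm with a two-finger parallel gripper is mounted at the origin on the work surface. World frame = base frame: x ahead of the robot, y to its left, z up, the work surface at z = 0. Lengths are in m, angles in rad, forces in N, time in s.
With the tool pointing down it reaches from about 0.35 to 0.775 m from the base axis. Payload 5.5 kg.
Tool frame: the origin (TCP) lies at the very end of the fingers, on their centre line; the grasp point (between the pads) lies 19 mm behind it (env.grip_point_offset is the distance from the TCP to the grasp point, in m); z points along the fingers, y is the line along which they close (so a half turn about z gives the same grasp; the last joint's range is limited). The gripper opens to 85 mm and grips with 20 to 120 N. Pads are 22 mm wide; open, the fingers measure 114 mm over their backs; the gripper's body (76 mm by 85 mm) begins 54 mm behind the grasp point. The pads swing forward as they close: fully open they stand 13 mm farther back than shut.
Start: joints at [-1.456, 0.313, 0.046, 1.304, 0, 1.431], TCP at [0.145, -0.556, 0.231] pointing down, gripper open.
Joint ranges: [-2.76, 2.76], [-0.86, 1.69], [-1.03, 1.26], [-2.2, 2.34], [-1.47, 1.5], [-3.14, 3.14]. Speed limits (rad/s): [2.57, 2.57, 3.14, 3.14, 3.14, 3.14].

INTERFACE

Orientations are given as a unit quaternion [w, x, y, z].
In Python, from workcell import sensors, imaging, workorder, env gives the robot as it stands.
- The arm moves only by the shell command python3 -m handwheel 'ROWS' [FORCE]. ROWS is JSON, a list of rows, each a list of 5 numbers: the shift along the tool's x, y, z in mm, then the turn about the tool's z in rad, then the opening, from 0 (shut) to 1 (fully open). A call has 1 to 8 rows; each row is the pose to reach, as a shift and turn from the pose commanded when the call began, along the tool's axes at that moment; what a row does not reach only later rows make up. A row lasts 1/10 s, in which the tool goes at most 50 mm and 8.59 degrees, less where a joint would pass 70% of its speed; a pose out of reach is approached as far as the arm can. A call with a gripper value outside its range is refused whole. The fingers move at their own pace and stop on an object; FORCE is the grip in N (left out, the last holds). Time passes only in rows, so rows that repeat a pose let the fingers close. It gives the time, the measured TCP pose, the force, the opening and the grip force at its end, in the units of the state.
- sensors.get_state(): the state, without advancing time (a new reading comes with each control period).
- imaging.read_camera(name): name is "side" or "top" or "wrist"; returns a dict with "color" (384x512x3 uint8, blue, green, red), "z_map" (384x512 float32, m along the optical axis (not along the pixel's ray), 0 where there is no reading), "fx", "fy", "cx", "cy" (pixels), "k1" (the pictures are not rectified: a ray, as slopes to the right and down, at radius r is drawn at 1 + k1 r^2 times it, then the intrinsics apply), "xyz" and "rotation" of the camera in the world. Camera axes: x right, y down, z forward; pixel columns grow to the right and rows downward; lengths in m; the calibration is good to about 2 mm. A picture is of the moment at which its call begins.
- workorder.hand_in(): hands the job in; it is judged then, once.
The state is a dict: "clock": time; "joint_pos": joint angles; "qvel": joint speeds; "tau": joint torques, N m; "tcp_pos": TCP position; "orientation": TCP orientation; "wrist_force": force on the tool from outside, world axes, zero at the start; "ft_torque": the same for the moment, N m; "finger_gap": finger opening in m; "grip_force": force on a finger pad.
Only numpy, scipy, OpenCV 4.12 (cv2) and the standard library are available. Lean on these libraries where they do the work, as an engineer would, in place of code of your own. Each camera call takes 0.05 s, during which the arm holds its last target. There are 200 camera calls.

## Working session

There is one attempt and no reset: what is moved stays moved. The work goes in short steps, Python scripts to look and compute and a shell command to move; the robot and the scene stay as the last step left them, time stands still between calls to the robot, and variables do not carry over. Pictures are saved under pics/ and viewed, at most 19 in all, crops included, and the job is handed in when it is done.

```bash
ls; mkdir -p pics; cat > h.py <<'E'
import numpy as np, cv2, sys
from workcell import sensors, imaging, workorder, env
from scipy.spatial.transform import Rotation as R
def cam(n):
    c=imaging.read_camera(n); np.savez('/tmp/%s.npz'%n,**c); return c
def load(n): 
    d=np.load('/tmp/%s.npz'%n); return {k:d[k] for k in d}
def rot(c):
    r=np.array(c['rotation'],float)
    return r if r.shape==(3,3) else R.from_quat(r[[1,2,3,0]]).as_matrix()
def pts(c):
    "world xyz image"
    H,W=c['z_map'].shape
    u,v=np.meshgrid(np.arange(W),np.arange(H))
    K=np.array([[c['fx'],0,c['cx']],[0,c['fy'],c['cy']],[0,0,1]],float)
    xd=(u-c['cx'])/c['fx'];yd=(v-c['cy'])/c['fy']
    x,y=xd.copy(),yd.copy()
    for _ in range(15):
        s=1+c['k1']*(x*x+y*y); x,y=xd/s,yd/s
    d=np.stack([x,y,np.ones_like(x)],-1)
    return d@rot(c).T, np.array(c['xyz'],float), np.array(c['z_map'],float)
def world(c):
    d,o,z=pts(c); return o+d*z[...,None]
def atz(c,u,v,z):
    d,o,_=pts(c); r=d[int(round(v)),int(round(u))]; return o+r*(z-o[2])/r[2]
def proj(c,P):
    q=(np.asarray(P,float)-np.array(c['xyz'],float))@rot(c); x,y=q[...,0]/q[...,2],q[...,1]/q[...,2]
    s=1+c['k1']*(x*x+y*y); return np.stack([c['fx']*x*s+c['cx'],c['fy']*y*s+c['cy']],-1)
def yaw(q): # tool axes in world
    return R.from_quat([q[1],q[2],q[3],q[0]]).as_matrix()
def to(P,ang=None):
    """mm shift in tool axes from TCP to P; turn to put tool y at world angle ang(rad) mod pi"""
    s=sensors.get_state(); M=yaw(s['orientation']); d=M.T@(np.array(P)-s['tcp_pos'])*1000
    t=None
    if ang is not None:
        a=np.arctan2(M[1,1],M[0,1]); t=-((ang-a+np.pi/2)%np.pi-np.pi/2) # z down
    print('shift',d.round(1),'turn',t, 'j6',round(s['joint_pos'][5],3),'tcp',np.round(s['tcp_pos'],4),'gap',s['finger_gap'],'t',s['clock'])
E
python3 - <<'E'
from h import *
for n in ('top','side'):
    c=cam(n); print(n,{k:c[k] for k in c if k not in('color','z_map')})
    cv2.imwrite(f'pics/{n}0.png',cv2.resize(c['color'],(800,600),interpolation=cv2.INTER_CUBIC))
print(sensors.get_state(), env.grip_point_offset)
E
```

```text
pics
top {'fx': 365.6537701375949, 'fy': 365.6537701375949, 'cx': 253.8342133740288, 'cy': 189.7536736429293, 'k1': 0.031149737467616376, 'xyz': array([ 0.47427599, -0.07241149,  1.18375423]), 'rotation': array([ 0.03024739, -0.70555597,  0.70750118, -0.0267946 ])}
side {'fx': 358.12728212850146, 'fy': 358.12728212850146, 'cx': 258.9883005949538, 'cy': 188.79894747404822, 'k1': -0.10612679406486521, 'xyz': array([0.26477606, 0.61993342, 0.83852601]), 'rotation': array([ 0.07195927, -0.19537945,  0.90035577, -0.38211024])}
{'clock': 0.1, 'joint_pos': array([-1.45561859e+00,  3.13910038e-01,  4.50879047e-02,  1.30360105e+00,
       -6.59845457e-06,  1.43116202e+00]), 'qvel': array([ 0.00105484, -0.00298471,  0.00189627, -0.00072893,  0.00098717,
        0.00074873]), 'tau': array([ 2.62171001e-03, -4.81724203e+01,  2.99244654e+01,  1.27288123e-02,
       -1.02803667e-04, -1.43493846e-06]), 'tcp_pos': array([ 0.14485302, -0.55598207,  0.23050481]), 'orientation': array([-8.13406548e-04,  9.91894497e-01,  1.27061580e-01,  6.64759286e-06]), 'wrist_force': array([-0.44629542,  0.25982003, -0.69527185]), 'ft_torque': array([-0.01061761,  0.03127269,  0.03197708]), 'grip_force': 0.0, 'finger_gap': 0.08509862949574477} 0.0187
```

View pics/top0.png

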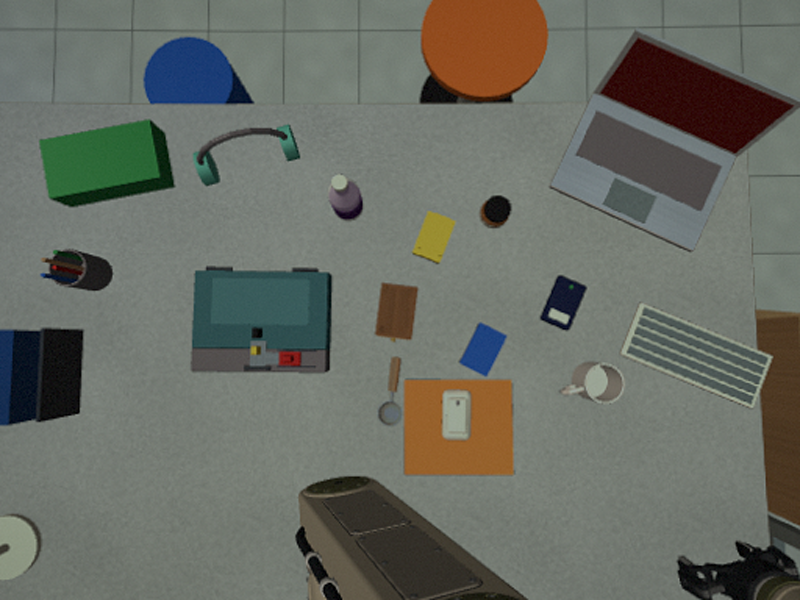

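View pics/side0.png

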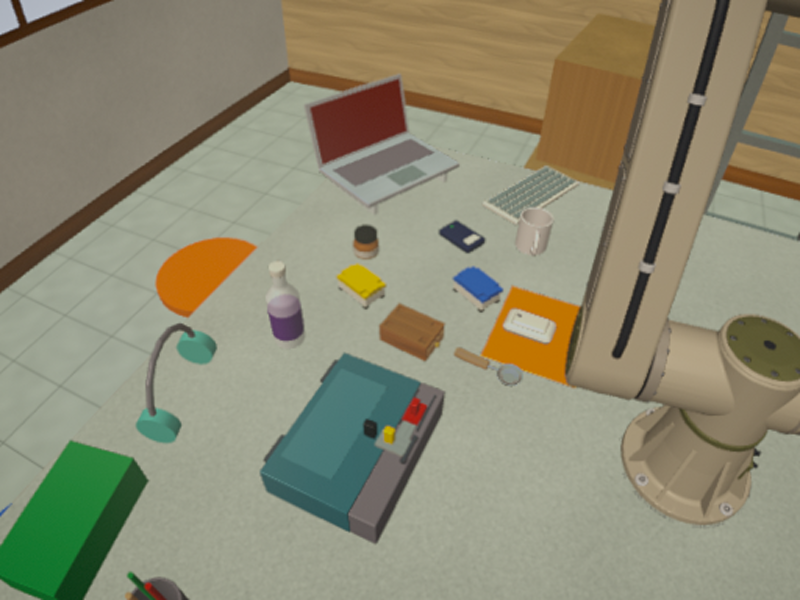

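The top view shows the case at (260,320), the base at (397,311), blue at (483,349), yellow at (434,237), the power bank at (563,302), and the bottle, jar, mug, mouse and spoon around them. Next I'll measure the poses.

```bash
cat >> h.py <<'E'
RNG={'teal':((80,60,40),(100,255,160)),'red':((0,150,120),(6,255,255)),'fin':((22,120,120),(34,255,255)),'yellow':((22,120,120),(34,255,255)),'blue':((105,150,90),(120,255,255)),'pb':((112,100,20),(130,255,90)),'wood':((4,80,60),(16,220,190)),'orange':((8,200,180),(18,255,255)),'green':((50,100,60),(75,255,255))}
def blob(c,name,box=None,zmin=None,zmax=None):
    "rect fit in world xy of coloured pixels; box=(u0,v0,u1,v1) native px"
    hsv=cv2.cvtColor(c['color'],cv2.COLOR_BGR2HSV); m=cv2.inRange(hsv,*map(np.array,RNG[name]))>0
    if box: k=np.zeros_like(m); k[box[1]:box[3],box[0]:box[2]]=1; m&=k
    w=world(c); m&=c['z_map']>0
    if zmin is not None: m&=(w[...,2]>zmin)
    if zmax is not None: m&=(w[...,2]<zmax)
    if m.sum()<5: print(name,'none');return None
    p=w[m]; r=cv2.minAreaRect((p[:,:2]*1000).astype(np.float32)); 
    print(name,m.sum(),'ctr',np.round(r[0],1),'size',np.round(r[1],1),'ang',round(r[2],1),'z med/5/95',(np.percentile(p[:,2],[50,5,95])*1000).round(1)); return r
E
python3 - <<'E'
from h import *
c=load('top'); s=.64
B=lambda *a:[int(x*s) for x in a]
blob(c,'teal',B(180,255,340,360)); blob(c,'teal',B(180,255,340,360),.064,.072)
blob(c,'red',B(270,340,310,375)); blob(c,'fin',B(245,335,265,362))
blob(c,'wood',B(365,270,425,345),.02); blob(c,'yellow',B(405,200,465,270)); blob(c,'blue',B(450,315,515,385)); blob(c,'pb',B(530,265,595,335))
cv2.imwrite('pics/crop1.png',cv2.resize(c['color'][160:250,110:300],(800,379),interpolation=cv2.INTER_CUBIC))
w=world(c)
for u,v in [(340,185),(345,205),(497,205),(592,382),(457,415),(390,412),(490,285),(450,298)]: print((u,v),w[int(v*s),int(u*s)].round(3))
E
```

```text
teal 4149 ctr [540.7 211.6] size [281.9 151.7] ang 89.1 z med/5/95 [68.  64.2 71.6]
teal 3830 ctr [540.5 201.3] size [260.5 151.2] ang 88.8 z med/5/95 [68.  64.9 71.1]
red 66 ctr [447.4 139.8] size [36.8 21. ] ang 90.0 z med/5/95 [ 80.2  76.9 109.4]
fin 15 ctr [461.5 202.3] size [11.9  7. ] ang 1.7 z med/5/95 [105.3 102.3 108.2]
wood 772 ctr [538.4 -65.2] size [ 72.  105.4] ang 82.6 z med/5/95 [42.  37.2 45.9]
yellow 528 ctr [ 690.  -141.4] size [58.5 92.3] ang 68.2 z med/5/95 [41.8 37.4 45.3]
blue 537 ctr [ 461.  -240.3] size [64.6 88.3] ang 63.5 z med/5/95 [42.3 37.4 45.9]
pb 412 ctr [ 555.9 -404.6] size [57.8 95.6] ang 66.5 z med/5/95 [19.8 15.4 23.6]
(340, 185) [0.755 0.034 0.189]
(345, 205) [0.734 0.032 0.123]
(497, 205) [ 0.748 -0.267  0.062]
(592, 382) [ 0.395 -0.461  0.004]
(457, 415) [ 0.333 -0.185  0.034]
(390, 412) [ 0.336 -0.051  0.002]
(490, 285) [ 0.595 -0.259 -0.002]
(450, 298) [ 0.569 -0.178 -0.001]
```

View pics/crop1.png

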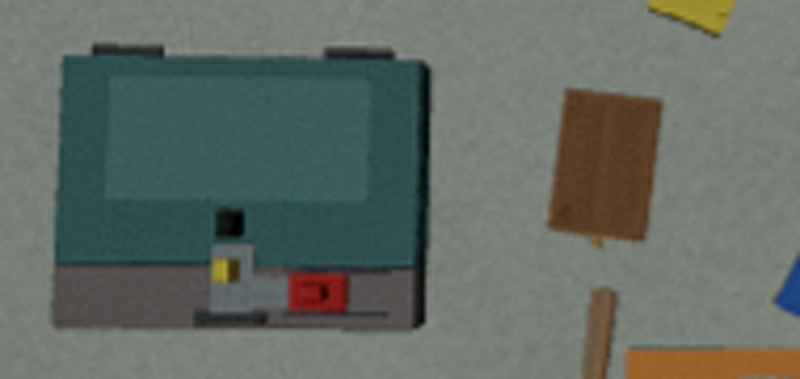

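```bash
cat >> h.py <<'E'
CO=np.array([.5405,.2013,0]); CY=-.021
def case(x,y,z):
    c,s=np.cos(CY),np.sin(CY); return CO+np.array([c*x-s*y,s*x+c*y,z])/1000
E
python3 - <<'E'
from h import *
A=np.pi/2+CY
print(case(-94,-60,98))
to([.42,-.30,.231],A); to([*case(-94,-60,0)[:2],.25],A)
print(yaw(sensors.get_state()['orientation']).round(3))
E
```

```text
[0.44526082 0.14328708 0.098     ]
shift [ 3.308e+02 -1.784e+02 -1.000e-01] turn 0.27581222600113087 j6 1.431 tcp [ 0.1449 -0.556   0.2305] gap 0.08509862949574477 t 0.1
shift [ 467.  -601.   -18.4] turn 0.27581222600113087 j6 1.431 tcp [ 0.1449 -0.556   0.2305] gap 0.08509862949574477 t 0.1
[[ 0.968  0.252 -0.   ]
 [ 0.252 -0.968  0.002]
 [ 0.    -0.002 -1.   ]]
```

```bash
python3 -m handwheel '[[48,-15,-10,0.04,0.5],[95,-40,-19,0.08,0.5],[143,-65,-19,0.12,0.5],[185,-90,-19,0.16,0.5],[225,-120,-19,0.2,0.5],[260,-155,-19,0.24,0.5],[290,-195,-19,0.276,0.5],[310,-240,-19,0.276,0.5]]' 30
python3 - <<'E'
from h import *
A=np.pi/2+CY
to([*case(-94,-60,0)[:2],.25],A)
E
```

```text
clock: 0.9
tcp_pos: [0.3843, -0.2507, 0.2498]
orientation: [-0.0, 1.0, -0.011, 0.0]
wrist_force: [1.4, -0.4, 0.5]
finger_gap: 0.0429
grip_force: 0.0
shift [ 5.250e+01 -3.952e+02 -1.000e-01] turn -0.0005142173487255874 j6 2.41 tcp [ 0.3843 -0.2507  0.2498] gap 0.0428865584672703 t 0.9
```

```bash
python3 -m handwheel '[[10,-30,0,-0.145,0.5],[15,-60,0,-0.29,0.5],[20,-90,0,-0.435,0.5],[25,-120,0,-0.58,0.5],[30,-150,0,-0.725,0.5],[35,-170,0,-0.87,0.5],[40,-185,0,-1.015,0.5],[42,-195,0,-1.16,0.5]]' 
python3 -m handwheel '[[0,0,0,-0.145,0.5],[0,0,0,-0.29,0.5],[0,0,0,-0.435,0.5],[0,0,0,-0.58,0.5],[0,0,0,-0.725,0.5],[0,0,0,-0.87,0.5],[0,0,0,-1.015,0.5],[0,0,0,-1.16,0.5]]' 
python3 -m handwheel '[[0,0,0,-0.145,0.5],[0,0,0,-0.29,0.5],[0,0,0,-0.435,0.5],[0,0,0,-0.58,0.5],[0,0,0,-0.725,0.5],[0,0,0,-0.8216,0.5]]' 
python3 - <<'E'
from h import *
A=np.pi/2+CY
to([*case(-94,-60,0)[:2],.25],A)
E
```

```text
clock: 1.7
tcp_pos: [0.4293, -0.0571, 0.25]
orientation: [-0.0, 0.84, 0.542, -0.0]
wrist_force: [0.4, 0.2, -0.5]
finger_gap: 0.0426
grip_force: 0.0
clock: 2.5
tcp_pos: [0.429, -0.0583, 0.2499]
orientation: [-0.0, 0.406, 0.914, -0.0]
wrist_force: [-1.2, 0.5, -0.5]
finger_gap: 0.0428
grip_force: 0.0
clock: 3.1
tcp_pos: [0.429, -0.0583, 0.2499]
orientation: [-0.0, 0.008, 1.0, 0.0]
wrist_force: [0.1, -0.9, -0.5]
finger_gap: 0.0429
grip_force: 0.0
shift [-1.300e+01  2.018e+02 -1.000e-01] turn 0.004783008795380406 j6 -0.305 tcp [ 0.429  -0.0583  0.2499] gap 0.04292032276080687 t 3.1
```

```bash
python3 -m handwheel '[[0,48,0,0.005,0.5],[-5,96,0,0.005,0.5],[-10,144,0,0.005,0.5],[-13,185,0,0.005,0.5],[-13,202,10,0.005,0.5],[-13,202,20,0.005,0.5],[-13,202,20,0.005,0.5]]' 
python3 - <<'E'
from h import *
c=cam('wrist'); print(c['xyz'],rot(c).round(3))
for n in ('red','fin'): blob(c,n)
blob(c,'red',zmin=.1); blob(c,'fin',zmin=.1)
im=c['color'].copy()
for p in [case(-94,-60,108),case(-79,0,106),case(-46,0,102),case(-121,-131,68),case(-76,-131,68),case(76,-131,68)]:
    q=proj(c,p); print(q.round()); 
    if (abs(q)<2000).all(): cv2.drawMarker(im,tuple(int(a) for a in q),(0,255,255),0,12)
cv2.imwrite('pics/w1.png',im)
to(case(-94,-60,77),np.pi/2+CY)
E
```

```text
clock: 3.8
tcp_pos: [0.4452, 0.1431, 0.2284]
orientation: [-0.002, 0.013, 1.0, -0.001]
wrist_force: [0.0, 0.7, 0.4]
finger_gap: 0.0428
grip_force: 0.0
[0.37448749 0.14509624 0.37033106] [[ 0.025  0.96   0.279]
 [ 1.    -0.024 -0.009]
 [-0.002  0.279 -0.96 ]]
red 760 ctr [445.9 139.8] size [26.5 40.5] ang 0.5 z med/5/95 [ 79.3  78.  107.4]
fin 302 ctr [517.8   1.9] size [116.8 424.2] ang 25.8 z med/5/95 [103.   36.3 105.4]
red 172 ctr [446.1 141.2] size [11.3 15.4] ang 1.0 z med/5/95 [106.8 105.3 108. ]
fin 158 ctr [451.4 145. ] size [129.4  15.1] ang 79.8 z med/5/95 [104.7 103.2 105.8]
[259. 186.]
[318. 199.]
[315. 227.]
[194. 153.]
[197. 192.]
[205. 303.]
shift [  0.    0.8 152.2] turn -0.005354712554208829 j6 0.165 tcp [0.4456 0.1427 0.2292] gap 0.04273646638086714 t 3.85
```

View pics/w1.png

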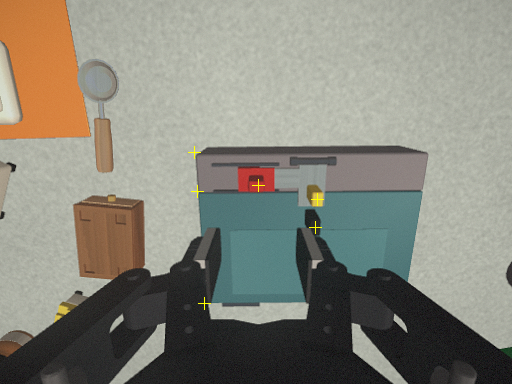

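```bash
python3 -m handwheel '[[0,-1,45,-0.005,0.5],[0,-1,90,-0.005,0.5],[0,-1,125,-0.005,0.5],[0,-1,143,-0.005,0.5],[0,-1,143,-0.005,0.0],[0,-1,143,-0.005,0.0],[0,-1,143,-0.005,0.0],[0,-1,143,-0.005,0.0]]' 25
python3 -m handwheel '[[0,-8,0,0,0],[0,-16,0,0,0],[0,-24,0,0,0],[0,-28,0,0,0],[0,-28,0,0,0]]'
```

```text
clock: 4.65
tcp_pos: [0.4467, 0.1418, 0.0879]
orientation: [0.0, 0.011, 1.0, -0.0]
wrist_force: [-1.2, -1.1, -5.4]
finger_gap: 0.0151
grip_force: 29.8
clock: 5.15
tcp_pos: [0.4464, 0.1168, 0.0878]
orientation: [0.001, 0.01, 1.0, 0.004]
wrist_force: [-0.7, 14.3, -2.2]
finger_gap: 0.0152
grip_force: 30.1
```

```bash
python3 -m handwheel '[[0,0,0,0,0.4],[0,0,0,0,0.4],[0,0,-45,0,0.4],[-5,40,-50,0,0.4],[-16,84,-50,0,0.4],[-16,84,-50,0,0.4]]'
python3 - <<'E'
from h import *
c=cam('wrist')
blob(c,'red',zmin=.1,box=(150,100,400,260)); blob(c,'fin',zmin=.095,box=(200,100,400,260))
to([.4617,.2015,.078],np.pi/2+CY)
E
```

```text
clock: 5.75
tcp_pos: [0.4665, 0.2013, 0.1387]
orientation: [0.003, 0.009, 1.0, 0.001]
wrist_force: [0.7, -0.4, 0.3]
finger_gap: 0.0337
grip_force: 0.0
red none
fin 406 ctr [461.5 202.6] size [11.1 15.7] ang 89.4 z med/5/95 [104.6  98.8 105.7]
shift [ 3.6  2.  60. ] turn 0.002806497721721035 j6 0.265 tcp [0.4651 0.1994 0.138 ] gap 0.03426232285810147 t 5.8
```

```bash
python3 -m handwheel '[[3.5,3,30,0.003,0.4],[3.5,3,60,0.003,0.4],[3.5,3,60,0.003,0.4],[3.5,3,60,0.003,0],[3.5,3,60,0.003,0],[3.5,3,60,0.003,0],[3.5,3,60,0.003,0]]' 25
python3 - <<'E'
from h import *
r0=np.array([34,25.5])
for t in np.arange(.2,1.9,.2).tolist()+[1.85]:
    p=np.array([r0[0]*np.cos(t)-r0[1]*np.sin(t), r0[0]*np.sin(t)+r0[1]*np.cos(t)])-r0
    print(round(t,2),'toolx',(-p[0]).round(1),'toolz',(-p[1]).round(1))
E
```

```text
clock: 6.5
tcp_pos: [0.4602, 0.2025, 0.0783]
orientation: [-0.0, 0.012, 1.0, 0.002]
wrist_force: [-0.0, 7.9, -4.5]
finger_gap: 0.0114
grip_force: 29.8
0.2 toolx 5.7 toolz -6.2
0.4 toolx 12.6 toolz -11.2
0.6 toolx 20.3 toolz -14.7
0.8 toolx 28.6 toolz -16.7
1.0 toolx 37.1 toolz -16.9
1.2 toolx 45.4 toolz -15.4
1.4 toolx 53.4 toolz -12.3
1.6 toolx 60.5 toolz -7.7
1.8 toolx 66.6 toolz -1.8
1.85 toolx 67.9 toolz -0.2
```

```bash
python3 -m handwheel '[[5.7,0,-6.2,0,0],[12.6,0,-11.2,0,0],[20.3,0,-14.7,0,0],[28.6,0,-16.7,0,0],[37.1,0,-16.9,0,0],[45.4,0,-15.4,0,0],[53.4,0,-12.3,0,0],[57,0,-10.2,0,0]]'
python3 -m handwheel '[[3.5,0,2.5,0,0],[9.6,0,8.4,0,0],[9.8,0,8.8,0,0],[9.8,0,8.8,0,0]]'
python3 -m handwheel '[[0,0,0,0,0.4],[0,0,0,0,0.4],[0,0,-45,0,0.4],[-30,-2,-75,0,0.4],[-75,-2,-75,0,0.4],[-100,-2,-75,0,0.4],[-100,-2,-75,0,0.4]]'
python3 - <<'E'
from h import *
c=cam('wrist')
w=world(c); m=(w[...,2]>.094)&(w[...,2]<.106)&(c['color'].max(2)<60)&(abs(w[...,0]-.495)<.04)&(abs(w[...,1]-.2)<.04)&(c['z_map']>0)
print(m.sum(),np.median(w[m],0),w[m].min(0),w[m].max(0)); blob(c,'fin')
to([*case(-46,0,0)[:2],.074],np.pi/2+CY)
cv2.imwrite('pics/w2.png',c['color'])
E
```

```text
clock: 7.3
tcp_pos: [0.4084, 0.2037, 0.0919]
orientation: [0.006, 0.012, 1.0, 0.002]
wrist_force: [2.8, 2.2, 11.0]
finger_gap: 0.0114
grip_force: 27.5
clock: 7.7
tcp_pos: [0.3968, 0.2039, 0.0822]
orientation: [0.004, 0.012, 1.0, 0.002]
wrist_force: [-0.2, 3.1, 7.4]
finger_gap: 0.0117
grip_force: 29.4
clock: 8.4
tcp_pos: [0.4969, 0.1976, 0.1539]
orientation: [0.001, 0.013, 1.0, -0.0]
wrist_force: [-0.4, -0.4, -0.0]
finger_gap: 0.034
grip_force: 0.0
380 [0.4932696  0.20204008 0.10056177] [0.4848125  0.19646453 0.0941983 ] [0.50379061 0.20739996 0.102189  ]
fin 1431 ctr [547.3  41.8] size [ 41.2 452.6] ang 40.9 z med/5/95 [113.4  32.5 116.4]
shift [-0.1  4.7 79.4] turn -0.004698956079013605 j6 0.255 tcp [0.4943 0.1976 0.1534] gap 0.03391478120512778 t 8.45
```

View pics/w2.png

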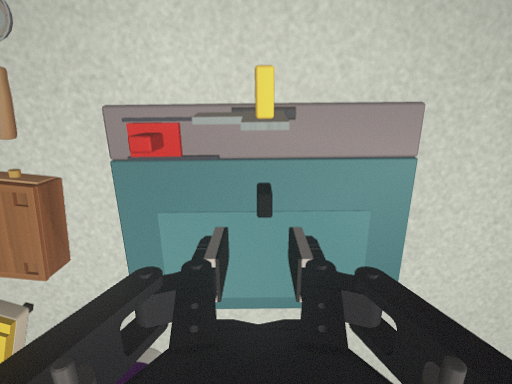

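The latch has swung over past the deck's front edge (fin at (264,92)), the tab is released (150,140), and the lid pull is at (264,200). Next I'll grip the pull and open the lid.

```bash
python3 -m handwheel '[[0,4.5,40,-0.005,0.4],[0,4.5,79,-0.005,0.4],[0,4.5,79,-0.005,0.4],[0,4.5,79,-0.005,0],[0,4.5,79,-0.005,0],[0,4.5,79,-0.005,0],[0,4.5,79,-0.005,0]]' 35
python3 - <<'E'
from h import *
r0=np.array([-122,30.7])
f=lambda t:np.array([r0[0]*np.cos(t)+r0[1]*np.sin(t), -r0[0]*np.sin(t)+r0[1]*np.cos(t)])
for a,b in ((0,.8),(.8,1.6)):
  for t in np.linspace(a,b,9)[1:]:
    p=f(t)-f(a)
    print(round(t,2),'toolx',(-p[0]).round(1),'toolz',(-p[1]).round(1))
E
```

```text
clock: 9.15
tcp_pos: [0.4934, 0.2024, 0.0761]
orientation: [0.0, 0.01, 1.0, -0.0]
wrist_force: [-5.5, -3.3, 5.4]
finger_gap: 0.0115
grip_force: 38.6
0.1 toolx -3.7 toolz -12.0
0.2 toolx -8.5 toolz -23.6
0.3 toolx -14.5 toolz -34.7
0.4 toolx -21.6 toolz -45.1
0.5 toolx -29.7 toolz -54.7
0.6 toolx -38.6 toolz -63.5
0.7 toolx -48.5 toolz -71.4
0.8 toolx -59.0 toolz -78.2
0.9 toolx -11.2 toolz -5.7
1.0 toolx -22.9 toolz -10.3
1.1 toolx -35.0 toolz -13.7
1.2 toolx -47.4 toolz -15.9
1.3 toolx -59.9 toolz -16.9
1.4 toolx -72.5 toolz -16.5
1.5 toolx -85.0 toolz -15.0
1.6 toolx -97.2 toolz -12.1
```

```bash
python3 -m handwheel '[[-3.7,0,-12,0,0],[-8.5,0,-23.6,0,0],[-14.5,0,-34.7,0,0],[-21.6,0,-45.1,0,0],[-29.7,0,-54.7,0,0],[-38.6,0,-63.5,0,0],[-48.5,0,-71.4,0,0],[-59,0,-78.2,0,0]]'
python3 -m handwheel '[[-11.2,0,-5.7,0,0],[-22.9,0,-10.3,0,0],[-35,0,-13.7,0,0],[-47.4,0,-15.9,0,0],[-59.9,0,-16.9,0,0],[-72.5,0,-16.5,0,0],[-85,0,-15,0,0],[-97,0,-12,0,0]]'
python3 -m handwheel '[[-97,0,-12,0,0]]' >/dev/null; python3 - <<'E'
from h import *
s=sensors.get_state(); print(s['tcp_pos'],s['wrist_force'],s['finger_gap'],s['clock'])
E
```

```text
clock: 9.95
tcp_pos: [0.5504, 0.2014, 0.1526]
orientation: [-0.002, 0.009, 1.0, -0.0]
wrist_force: [-4.9, -1.4, -4.7]
finger_gap: 0.0114
grip_force: 34.0
clock: 10.75
tcp_pos: [0.6497, 0.1999, 0.1668]
orientation: [0.001, 0.01, 1.0, 0.0]
wrist_force: [-4.5, -1.1, 4.9]
finger_gap: 0.0112
grip_force: 34.3
[0.68662724 0.19911988 0.16469899] [-22.10317641   2.57420138 -36.84488201] 0.010600980738177059 10.85
```

```bash
python3 -m handwheel '[[0,0,0,0,0.4],[0,0,0,0,0.4],[0,0,-30,0,0.5],[0,0,-70,0,0.6],[0,0,-110,0,0.8]]'
python3 - <<'E'
from h import *
to([*case(-60,0,0)[:2],.32]); print(sensors.get_state()['wrist_force'])
E
```

```text
clock: 11.35
tcp_pos: [0.6986, 0.1992, 0.2866]
orientation: [0.003, 0.009, 1.0, 0.001]
wrist_force: [1.2, -0.9, 1.0]
finger_gap: 0.0639
grip_force: 0.0
shift [217.9  -0.7 -34.8] turn None j6 0.186 tcp [0.6986 0.1992 0.2866] gap 0.06393400367331498 t 11.35
[ 1.21468966 -0.85084035  0.97924761]
```

```bash
python3 -m handwheel '[[45,0,-25,0,1],[90,0,-25,0,1],[140,0,-25,0,1],[175,0,-25,0,1],[195,0,-25,0,1],[195,0,-25,0,1]]'
python3 - <<'E'
from h import *
t=cam('top');c=cam('wrist')
cv2.imwrite('pics/w3.png',np.vstack([np.hstack([cv2.resize(c['color'],(400,300)),cv2.resize(t['color'],(400,300))]),cv2.resize(t['color'][140:260,90:250],(400,300))[:,:].repeat(1,1) if 0 else np.hstack([cv2.resize(t['color'][140:260,100:260],(400,300)),np.zeros((300,400,3),np.uint8)])]))
for n in ('green','orange'): blob(c,n,zmin=.02,zmax=.07)
for n in ('yellow','blue','pb'): blob(t,n,[int(x*.64) for x in {'yellow':(405,200,465,270),'blue':(450,315,515,385),'pb':(510,245,620,355)}[n]])
E
```

```text
clock: 11.95
tcp_pos: [0.5013, 0.2032, 0.311]
orientation: [0.004, 0.009, 1.0, 0.001]
wrist_force: [0.2, -0.4, 0.9]
finger_gap: 0.0854
grip_force: 0.0
green 2457 ctr [622.4 425.7] size [464.8 105.4] ang 63.8 z med/5/95 [47.1 41.5 48.9]
orange none
yellow 530 ctr [ 690.6 -141.5] size [58.7 92.7] ang 68.1 z med/5/95 [41.9 36.3 45.6]
blue 534 ctr [ 462.4 -237.7] size [58.2 88.8] ang 62.6 z med/5/95 [42.3 37.1 45.9]
pb 423 ctr [ 555.6 -405. ] size [57.9 95. ] ang 66.2 z med/5/95 [19.8 15.  24.2]
```

View pics/w3.png

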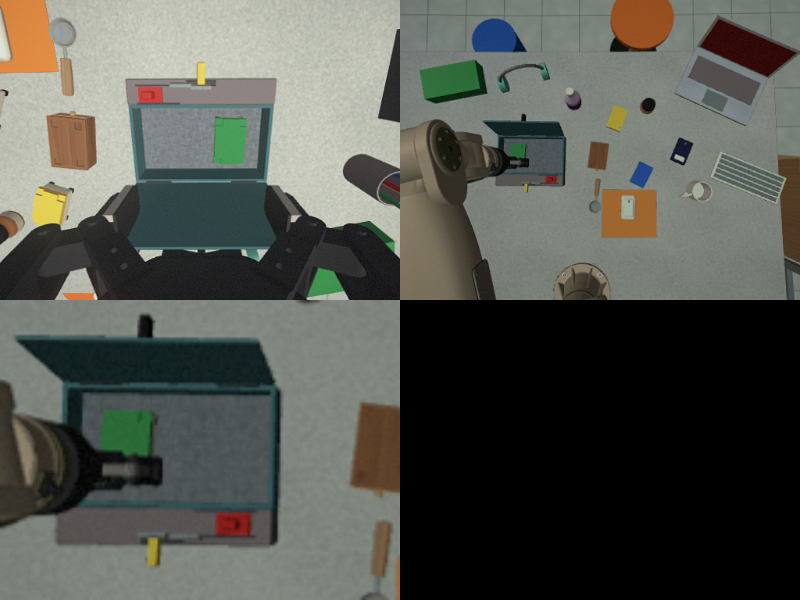

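Only the green box is inside (wrist view about (230,140) in the half-size panel). The lid is wide open, the latch is over and the tab is released, so three boxes in all.

```bash
python3 - <<'E'
from h import *
c=load('wrist')
r=blob(c,'green',box=(255,135,330,225),zmin=.035,zmax=.07)
w=world(c); b=w[80:300,130:400]; 
# pull
m=(c['color'].max(2)<60)&(w[...,2]>.1)&(c['z_map']>0)
A=np.pi/2+CY
to([r[0][0]/1000,r[0][1]/1000,.15],np.radians(r[2]))
t=load('top'); W=world(t); m=(W[...,2]>.12)&(W[...,2]<.30)&(abs(W[...,1]-.18)<.05)&(W[...,0]>.6)&(W[...,0]<.75)
p=W[m]; print(m.sum()); print(p[:,0].min(),p[:,0].max(), p[p[:,2].argmax()])
E
```

```text
green 2239 ctr [539.8 257.8] size [59.5 92.2] ang 87.4 z med/5/95 [47.1 42.4 48.5]
shift [-33.3  55.2 159.7] turn 0.02659382568574231 j6 0.253 tcp [0.5043 0.2029 0.3094] gap 0.08538987221778391 t 12.05
501
0.6267966543568382 0.6776601115120192 [0.64660533 0.13771503 0.21480782]
```

```bash
python3 -m handwheel '[[-33,20,0,0.027,1],[-33,55,40,0.027,1],[-33,55,90,0.027,1],[-33,55,140,0.027,1],[-33,55,190,0.027,1],[-33,55,235,0.027,1],[-33,55,270,0.027,1],[-33,55,285,0.027,1]]' 50
python3 -m handwheel '[[0,0,11,0,1],[0,0,11,0,0.4],[0,0,11,0,0.4],[0,0,11,0,0.4],[0,0,11,0,0.4]]' 50
python3 - <<'E'
from h import *
c=load('wrist')
blob(c,'wood',box=(50,130,135,225),zmin=.03,zmax=.055)
to([.54,.2578,.013],np.radians(87.4))
E
```

```text
clock: 12.85
tcp_pos: [0.5372, 0.256, 0.017]
orientation: [-0.002, 0.023, 1.0, -0.001]
wrist_force: [-0.6, 0.5, 0.5]
finger_gap: 0.0855
grip_force: 0.0
clock: 13.35
tcp_pos: [0.539, 0.2571, 0.0111]
orientation: [0.001, 0.023, 1.0, 0.0]
wrist_force: [1.9, 0.2, 2.5]
finger_gap: 0.0595
grip_force: 54.9
wood 3394 ctr [537.9 -64.8] size [ 75.1 108.4] ang 82.5 z med/5/95 [41.2 35.  42.7]
shift [-0.9  0.8 -1.9] turn -0.0007982317199313194 j6 0.357 tcp [0.539  0.2571 0.0111] gap 0.05953631608195622 t 13.35
```

```bash
python3 -m handwheel '[[0,0,-20,0,0.4],[0,0,-60,0,0.4],[0,0,-110,0,0.4],[0,-30,-140,0,0.4],[0,-75,-140,0,0.4],[0,-120,-140,0.03,0.4],[0,-165,-140,0.06,0.4],[0,-210,-140,0.086,0.4]]' 
python3 - <<'E'
from h import *
to([.538,-.065,.11],np.radians(82.5))
E
```

```text
clock: 14.15
tcp_pos: [0.5283, 0.0456, 0.1509]
orientation: [0.001, 0.066, 0.998, -0.0]
wrist_force: [1.3, -0.3, -1.6]
finger_gap: 0.0596
grip_force: 54.7
shift [ -24.2 -108.3   40.9] turn -0.0018578124791555073 j6 0.067 tcp [0.5283 0.0456 0.1509] gap 0.059586026731943846 t 14.15
```

```bash
python3 -m handwheel '[[-10,-45,0,0,0.4],[-20,-85,0,0,0.4],[-24,-106,10,0,0.4],[-24,-108,30,0,0.4],[-24,-108,41,0,0.4],[-24,-108,41,0,0.4],[-24,-108,41,0,0.4]]' 
python3 - <<'E'
from h import *
c=cam('wrist')
to([.538,-.065,.043],np.radians(82.5))
blob(c,'wood',zmin=.03,zmax=.055);blob(c,'green',zmin=.12,zmax=.16);blob(c,'green',zmin=.1,zmax=.19)
cv2.imwrite('pics/w4.png',c['color'])
E
```

```text
clock: 14.85
tcp_pos: [0.5379, -0.0625, 0.1093]
orientation: [-0.0, 0.066, 0.998, 0.0]
wrist_force: [0.3, -0.4, -2.2]
finger_gap: 0.0592
grip_force: 54.7
shift [ 0.2 -2.5 66.7] turn -0.00011897012343520252 j6 -0.133 tcp [ 0.5384 -0.0625  0.1097] gap 0.05970823487107966 t 14.9
wood 2802 ctr [ 588.5 -155.8] size [ 68.2 327.3] ang 43.5 z med/5/95 [41.1 35.1 42.3]
green 19977 ctr [528.5 -62.7] size [63.5 73.1] ang 82.9 z med/5/95 [145.6 141.1 146.6]
green 20085 ctr [528.5 -62.7] size [63.5 73.1] ang 82.9 z med/5/95 [145.6 141.1 146.6]
```

View pics/w4.png

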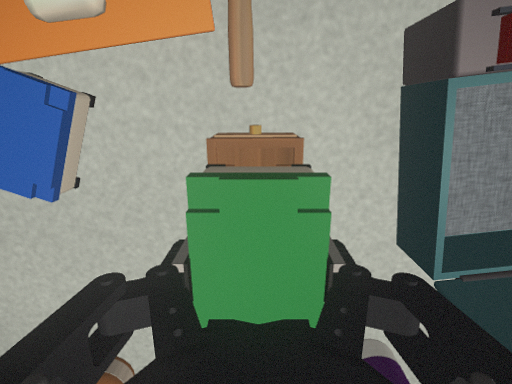

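```bash
python3 - <<'E'
from h import *
c=load('wrist'); cv2.imwrite('pics/w5.png',cv2.resize(c['color'][115:215,180:340],(800,500),interpolation=cv2.INTER_CUBIC)); print(c['xyz'],c['cx'],c['cy'])
E
```

```text
[ 0.46732462 -0.05306001  0.25096882] 258.082290513832 190.86692562859997
```

View pics/w5.png

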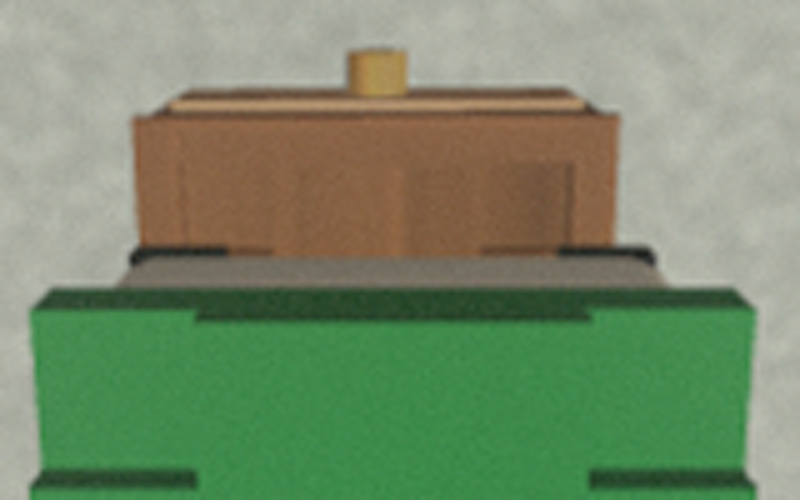

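```bash
python3 - <<'E'
from h import *
c=load('wrist')
def at(u,v,z):
    x0,y0=(u-c['cx'])/c['fx'],(v-c['cy'])/c['fy'];x,y=x0,y0
    for _ in range(15): s=1+c['k1']*(x*x+y*y);x,y=x0/s,y0/s
    r=rot(c)@[x,y,1]; o=c['xyz']; return (o+r*(z-o[2])/r[2])*1000
a,b=at(207,138.4,.0425),at(304,138.2,.0425); p,q=at(186.4,177,.1426),at(331,177,.1426)
for n,(l,r),h in (('base',(a,b),53),('box',(p,q),46)):
    m=(l+r)/2; d=(r-l)[:2]; L=np.hypot(*d); ang=np.arctan2(d[1],d[0]); f=np.array([np.sin(ang),-np.cos(ang)])
    print(n,L,np.degrees(ang),m[:2],'ctr',m[:2]+f*h)
E
```

```text
base 73.00276243294668 82.58095517481746 [487.01964298 -57.79037216] ctr [539.5759427 -64.6340086]
box 58.89637997811534 82.47223564193663 [493.14405802 -56.30870736] ctr [538.74760678 -62.33501146]
```

```bash
python3 -m handwheel '[[0,-2.3,20,0,0.4],[0,-2.3,40,0,0.4],[0,-2.3,52,0,0.4],[0,-2.3,58,0,0.4],[0,-2.3,63,0,0.4],[0,-2.3,66,0,0.4],[0,-2.3,68,0,0.4],[0,-2.3,68,0,0.4]]'
python3 - <<'E'
from h import *
s=sensors.get_state();print(s['tcp_pos'],s['wrist_force'],s['ft_torque'])
E
```

```text
clock: 15.7
tcp_pos: [0.5383, -0.0654, 0.043]
orientation: [0.001, 0.066, 0.998, -0.0]
wrist_force: [-4.6, 1.1, 8.1]
finger_gap: 0.0595
grip_force: 55.8
[ 0.53825235 -0.06539198  0.04304451] [-4.56500312  1.1329019   8.13032195] [ 0.33938766  0.75201614 -0.01051518]
```

```bash
python3 -m handwheel '[[0,0,0,0,1],[0,0,0,0,1],[0,0,0,0,1],[0,0,-40,0,1],[0,0,-80,0,1],[0,0,-125,0,1],[20,-30,-150,0.1,1],[50,-70,-160,0.2,1]]' 
python3 - <<'E'
from h import *
to([.462,-.238,.2],np.radians(62.6))
E
```

```text
clock: 16.5
tcp_pos: [0.4821, -0.1282, 0.2042]
orientation: [0.003, 0.165, 0.986, -0.001]
wrist_force: [-0.2, -1.5, -0.1]
finger_gap: 0.0851
grip_force: 0.0
shift [ -16.8 -110.3    4.4] turn 0.14570222370518282 j6 -0.089 tcp [ 0.4821 -0.1282  0.2042] gap 0.08510641195228631 t 16.5
```

```bash
python3 -m handwheel '[[-6,-40,0,0.08,1],[-12,-80,0,0.146,1],[-17,-110,0,0.146,1],[-17,-110,0,0.146,1],[-17,-110,0,0.146,1]]' 
python3 - <<'E'
from h import *
c=cam('wrist'); r=blob(c,'blue',zmin=.03,zmax=.06)
p=[r[0][0]/1000,r[0][1]/1000]; 
to([*p,.007],np.radians(r[2] if r[1][0]<r[1][1] else r[2]-90))
blob(c,'wood',zmin=.03,zmax=.055); blob(c,'green',zmin=.07,zmax=.09)
E
```

```text
clock: 17.0
tcp_pos: [0.4595, -0.2376, 0.2006]
orientation: [-0.0, 0.238, 0.971, 0.0]
wrist_force: [-0.4, -0.1, -0.2]
finger_gap: 0.0854
grip_force: 0.0
blue 3981 ctr [ 462.  -237.8] size [58.5 91.8] ang 62.3 z med/5/95 [41.2 36.7 42.5]
shift [-2.600e+00  1.000e-01  1.936e+02] turn 0.005546139349684731 j6 -0.153 tcp [ 0.4597 -0.2368  0.2006] gap 0.08514051616476483 t 17.05
wood 1792 ctr [538.6 -65.9] size [ 74.5 107.7] ang 82.3 z med/5/95 [41.  31.4 42.4]
green 5416 ctr [539.  -65.8] size [61.1 92.2] ang 82.6 z med/5/95 [79.1 74.5 80.3]
```

```bash
python3 -m handwheel '[[-2.6,0,45,0.005,1],[-2.6,0,90,0.005,1],[-2.6,0,135,0.005,1],[-2.6,0,170,0.005,1],[-2.6,0,193,0.005,1],[-2.6,0,193,0.005,1]]'
python3 -m handwheel '[[0,0,0,0,0.4],[0,0,0,0,0.4],[0,0,0,0,0.4],[0,0,0,0,0.4]]' 50
python3 - <<'E'
from h import *
to([.4615,-.2376,.007])
E
```

```text
clock: 17.65
tcp_pos: [0.4598, -0.235, 0.0046]
orientation: [-0.003, 0.238, 0.971, 0.001]
wrist_force: [0.1, -0.3, -0.1]
finger_gap: 0.0853
grip_force: 0.0
clock: 18.05
tcp_pos: [0.4636, -0.2389, 0.0097]
orientation: [0.002, 0.239, 0.971, -0.001]
wrist_force: [0.9, 1.8, 6.1]
finger_gap: 0.059
grip_force: 54.8
shift [2.5 0.2 2.7] turn None j6 -0.147 tcp [ 0.4636 -0.2389  0.0097] gap 0.05900978780459766 t 18.05
```

```bash
python3 -m handwheel '[[0,0,-20,0,0.4],[0,0,-60,0,0.4],[0,0,-110,0,0.4],[0,20,-150,-0.06,0.4],[0,60,-150,-0.14,0.4],[-8,100,-150,-0.22,0.4],[-14,130,-150,-0.3,0.4],[-14,150,-150,-0.353,0.4]]' 
python3 - <<'E'
from h import *
to([.5404,-.0657,.15],np.radians(82.5))
E
```

```text
clock: 18.85
tcp_pos: [0.5457, -0.1104, 0.1585]
orientation: [0.001, 0.063, 0.998, -0.0]
wrist_force: [-0.3, -0.2, -0.8]
finger_gap: 0.0591
grip_force: 54.5
shift [10.8 43.7  8.5] turn 0.00487533659586159 j6 -0.218 tcp [ 0.5457 -0.1104  0.1585] gap 0.059052096299665506 t 18.85
```

```bash
python3 -m handwheel '[[5,25,0,0.005,0.4],[10,40,5,0.005,0.4],[11,44,9,0.005,0.4],[11,44,9,0.005,0.4],[11,44,9,0.005,0.4],[11,44,9,0.005,0.4]]' 
python3 - <<'E'
from h import *
c=cam('wrist'); cv2.imwrite('pics/w6.png',cv2.resize(c['color'][105:205,165:345],(800,444),interpolation=cv2.INTER_CUBIC)); 
to([.5404,-.0657,.081],np.radians(82.5)); print(sensors.get_state()['grip_force'])
E
```

```text
clock: 19.45
tcp_pos: [0.5392, -0.0679, 0.149]
orientation: [0.0, 0.068, 0.998, -0.0]
wrist_force: [0.1, 0.2, -1.1]
finger_gap: 0.059
grip_force: 54.5
shift [-0.8  2.3 68. ] turn -0.005669924694325923 j6 -0.136 tcp [ 0.5392 -0.0679  0.149 ] gap 0.059625030475512306 t 19.5
54.48623836040497
```

View pics/w6.png

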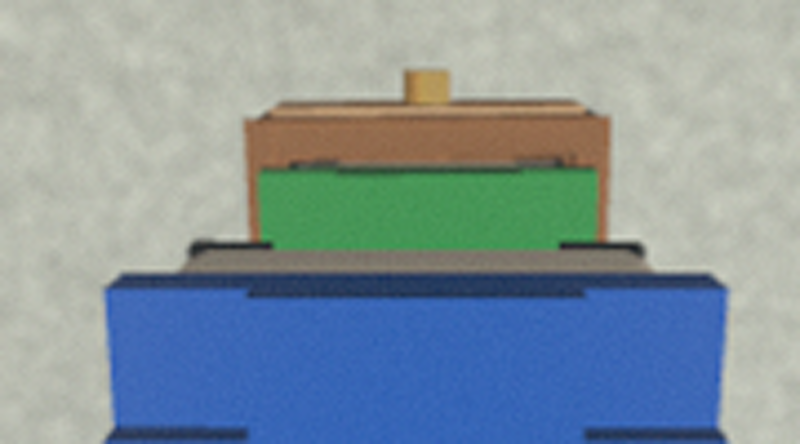

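```bash
cat >> h.py <<'E'
def at(c,u,v,z):
    x0,y0=(u-c['cx'])/c['fx'],(v-c['cy'])/c['fy'];x,y=x0,y0
    for _ in range(15): s=1+c['k1']*(x*x+y*y);x,y=x0/s,y0/s
    r=rot(c)@[x,y,1]; o=c['xyz']; return (o+r*(z-o[2])/r[2])*1000
def front(c,l,r,z,h,n):
    l,r=at(c,*l,z),at(c,*r,z); m=(l+r)/2; d=(r-l)[:2]; L=np.hypot(*d); ang=np.arctan2(d[1],d[0]); f=np.array([np.sin(ang),-np.cos(ang)])
    print(n,L.round(1),np.degrees(ang).round(1),'ctr',(m[:2]+f*h).round(1))
E
python3 - <<'E'
from h import *
c=load('wrist')
front(c,(223.1,142.8),(299.3,142.8),.076,46,'green')
front(c,(188.9,169.8),(328.6,169.8),.179,46,'blue')
front(c,(165+246/4.444,105+120/4.444),(165+610/4.444,105+120/4.444),.0425,53,'base')
E
```

```text
green 59.3 82.2 ctr [538.5 -65.5]
blue 58.1 82.2 ctr [537.7 -67.4]
base 72.9 82.2 ctr [539.8 -65.3]
```

```bash
python3 -m handwheel '[[-0.9,2.2,20,-0.004,0.4],[-0.9,2.2,40,-0.004,0.4],[-0.9,2.2,52,-0.004,0.4],[-0.9,2.2,58,-0.004,0.4],[-0.9,2.2,62,-0.004,0.4],[-0.9,2.2,65,-0.004,0.4],[-0.9,2.2,67,-0.004,0.4],[-0.9,2.2,67,-0.004,0.4]]'
python3 - <<'E'
from h import *
s=sensors.get_state();print(s['tcp_pos'],s['wrist_force'],s['ft_torque'])
E
```

```text
clock: 20.3
tcp_pos: [0.5404, -0.0651, 0.0856]
orientation: [0.001, 0.066, 0.998, -0.001]
wrist_force: [-9.1, 0.9, 20.7]
finger_gap: 0.0593
grip_force: 57.1
[ 0.540429   -0.06511282  0.08561424] [-9.06344782  0.89607382 20.70742024] [ 0.33082345  1.81444153 -0.06562702]
```

```bash
python3 -m handwheel '[[0,0,0,0,1],[0,0,0,0,1],[0,0,0,0,1],[0,0,-40,0,1],[0,0,-80,0,1],[-20,-20,-115,0.08,1],[-60,-40,-115,0.16,1],[-100,-55,-115,0.24,1]]' 
python3 - <<'E'
from h import *
to([.680,-.135,.2],np.radians(68.1))
E
```

```text
clock: 21.1
tcp_pos: [0.6341, -0.1338, 0.1992]
orientation: [0.002, 0.186, 0.982, -0.0]
wrist_force: [1.0, -0.1, -0.1]
finger_gap: 0.0852
grip_force: 0.0
shift [-43.1  15.7  -0.6] turn 0.007442985503049782 j6 0.043 tcp [ 0.6341 -0.1338  0.1992] gap 0.08519171401200218 t 21.1
```

```bash
python3 -m handwheel '[[-20,8,0,0.007,1],[-43,16,0,0.007,1],[-43,16,0,0.007,1],[-43,16,0,0.007,1],[-43,16,0,0.007,1]]' 
python3 - <<'E'
from h import *
c=cam('wrist'); r=blob(c,'yellow',zmin=.03,zmax=.06)
to([r[0][0]/1000,r[0][1]/1000,.008],np.radians(r[2] if r[1][0]<r[1][1] else r[2]-90))
blob(c,'blue',zmin=.1,zmax=.14); blob(c,'green',zmin=.05,zmax=.1)
cv2.imwrite('pics/w7.png',c['color'])
E
```

```text
clock: 21.6
tcp_pos: [0.6773, -0.1329, 0.1966]
orientation: [-0.001, 0.188, 0.982, -0.0]
wrist_force: [-0.6, -0.5, -0.5]
finger_gap: 0.0853
grip_force: 0.0
yellow 4061 ctr [ 690. -141.] size [59.6 92.4] ang 68.6 z med/5/95 [41.2 36.7 42.4]
shift [-14.9  -2.8 188.9] turn -0.0042727363295222975 j6 0.068 tcp [ 0.6772 -0.1329  0.1969] gap 0.08513685699332209 t 21.65
blue 4941 ctr [562.6 -68.1] size [59.6 46.2] ang 82.3 z med/5/95 [117.4 112.8 118.7]
green 175 ctr [572.  -82.5] size [77.  38.3] ang 42.4 z med/5/95 [78.  74.3 80.7]
```

View pics/w7.png

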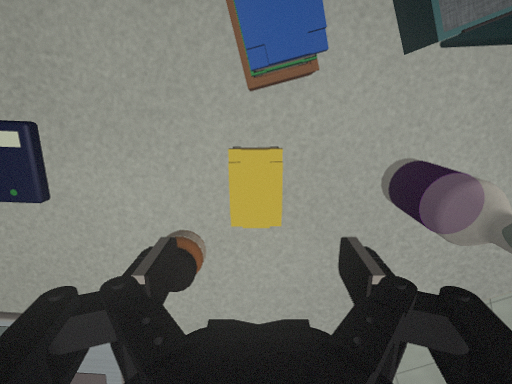

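The blue box is seated on green (its lid top is at z of about 118 mm), and yellow is clear at (256,188). Next I'll grasp yellow.

```bash
python3 -m handwheel '[[-15,-2.8,45,-0.004,1],[-15,-2.8,90,-0.004,1],[-15,-2.8,135,-0.004,1],[-15,-2.8,170,-0.004,1],[-15,-2.8,187,-0.004,1],[-15,-2.8,188,-0.004,1],[-15,-2.8,188,-0.004,1]]'
python3 -m handwheel '[[0,0,0,0,0.4],[0,0,0,0,0.4],[0,0,0,0,0.4],[0,0,0,0,0.4],[0,0,0,0,0.4]]' 50
python3 - <<'E'
from h import *
to([.690,-.141,.008],np.radians(68.6))
E
python3 -m handwheel '[[0,0,-20,0,0.4],[0,0,-60,0,0.4],[0,0,-110,0,0.4],[0,0,-150,0,0.4],[0,0,-180,0,0.4],[0,0,-180,0,0.4]]'
python3 - <<'E'
from h import *
to([.540,-.0653,.19],np.radians(82.5))
E
```

```text
clock: 22.35
tcp_pos: [0.6907, -0.1412, 0.0096]
orientation: [0.0, 0.186, 0.983, -0.0]
wrist_force: [0.3, -0.5, 1.1]
finger_gap: 0.0856
grip_force: 0.0
clock: 22.85
tcp_pos: [0.6925, -0.1418, 0.0115]
orientation: [0.002, 0.186, 0.983, -0.0]
wrist_force: [-0.4, 0.0, 6.6]
finger_gap: 0.0597
grip_force: 55.0
shift [ 2.7 -0.1  3.5] turn -0.0007274596786956966 j6 0.059 tcp [ 0.6925 -0.1418  0.0115] gap 0.059667193490950655 t 22.85
clock: 23.45
tcp_pos: [0.6937, -0.1421, 0.1958]
orientation: [0.005, 0.186, 0.983, -0.001]
wrist_force: [0.3, 0.3, -1.8]
finger_gap: 0.0591
grip_force: 54.4
shift [171.2  15.3   4. ] turn -0.24320110420377694 j6 0.059 tcp [ 0.6937 -0.1421  0.1958] gap 0.0591214648763487 t 23.45
```

```bash
python3 -m handwheel '[[40,4,0,-0.06,0.4],[85,8,0,-0.12,0.4],[130,12,0,-0.18,0.4],[160,15,0,-0.243,0.4],[170,15,0,-0.243,0.4],[170,15,0,-0.243,0.4],[170,15,0,-0.243,0.4]]'
python3 - <<'E'
from h import *
c=cam('wrist'); cv2.imwrite('pics/w8.png',cv2.resize(c['color'][105:205,165:345],(800,444),interpolation=cv2.INTER_CUBIC)); 
to([.5415,-.0659,.1255],np.radians(82.4)); print(sensors.get_state()['grip_force'])
E
```

```text
clock: 24.15
tcp_pos: [0.5392, -0.0656, 0.1887]
orientation: [0.001, 0.066, 0.998, -0.0]
wrist_force: [0.4, -0.4, -0.4]
finger_gap: 0.0592
grip_force: 54.3
shift [-1.9  0.2 63.2] turn 0.0005363375380107449 j6 -0.137 tcp [ 0.5395 -0.0658  0.1887] gap 0.05878323973847142 t 24.2
54.25320625305176
```

View pics/w8.png

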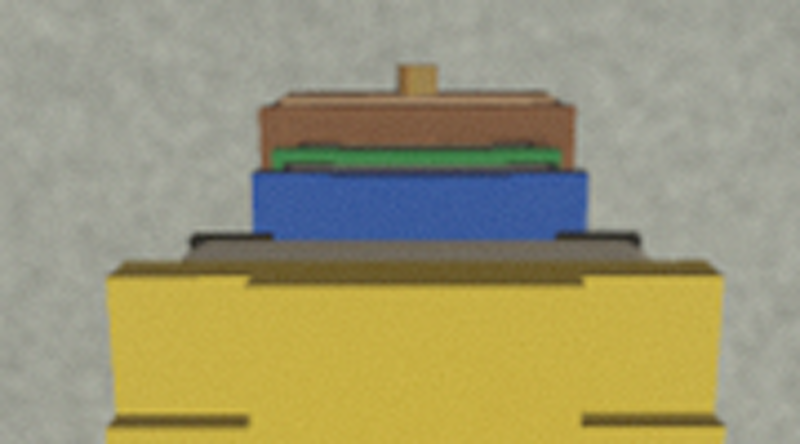

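```bash
python3 - <<'E'
from h import *
c=load('wrist'); P=lambda x,y:(165+x/4.444,105+y/4.444)
front(c,P(252,171),P(588,171),.114,46,'blue')
front(c,P(107,275),P(723,275),.1887-.011+.038,46,'yellow')
E
```

```text
blue 59.3 82.4 ctr [539.1 -64.6]
yellow 59.1 82.4 ctr [537.1 -65.2]
```

```bash
python3 -m handwheel '[[-2,0.4,20,0,0.4],[-2,0.4,40,0,0.4],[-2,0.4,52,0,0.4],[-2,0.4,57,0,0.4],[-2,0.4,61,0,0.4],[-2,0.4,63,0,0.4],[-2,0.4,65,0,0.4],[-2,0.4,65,0,0.4]]'
python3 -m handwheel '[[0,0,0,0,1],[0,0,0,0,1],[0,0,0,0,1],[0,0,-40,0,1],[0,0,-80,0,1],[30,-60,-80,0.1,1],[20,-105,-80,0.2,1],[20,-150,-80,0.3,1]]'
python3 - <<'E'
from h import *
to([.54,-.39,.2],np.radians(66.2))
E
```

```text
clock: 25.0
tcp_pos: [0.5408, -0.0652, 0.1254]
orientation: [0.001, 0.066, 0.998, -0.0]
wrist_force: [-2.0, 0.6, 4.7]
finger_gap: 0.0596
grip_force: 54.8
clock: 25.8
tcp_pos: [0.5014, -0.2068, 0.2047]
orientation: [0.001, 0.215, 0.977, -0.0]
wrist_force: [1.8, -0.3, 0.5]
finger_gap: 0.0852
grip_force: 0.0
shift [-111.9 -150.1    5. ] turn -0.017896839972452838 j6 -0.106 tcp [ 0.5014 -0.2068  0.2047] gap 0.08515265837219278 t 25.8
```

```bash
python3 -m handwheel '[[-40,-45,0,0,1],[-80,-90,0,-0.018,1],[-95,-130,0,-0.018,1],[-100,-150,0,-0.018,1],[-100,-150,0,-0.018,1],[-100,-150,0,-0.018,1]]'
python3 - <<'E'
from h import *
c=cam('wrist'); r=blob(c,'pb',zmin=.01,zmax=.03)
to([r[0][0]/1000,r[0][1]/1000,.003],np.radians(r[2] if r[1][0]<r[1][1] else r[2]-90))
blob(c,'yellow',zmin=.1); t=cam('top'); blob(t,'pb',(300,140,420,250)); blob(t,'yellow',(220,160,300,240),zmin=.1)
cv2.imwrite('pics/w9.png',c['color'])
E
```

```text
clock: 26.4
tcp_pos: [0.5292, -0.3844, 0.2031]
orientation: [-0.0, 0.206, 0.979, 0.0]
wrist_force: [0.6, 0.1, -0.8]
finger_gap: 0.0854
grip_force: 0.0
pb 17 ctr [ 564.5 -404.3] size [43.1 81.3] ang 67.0 z med/5/95 [19.  17.9 20.2]
shift [-40.8  -5.2 200.4] turn -0.012176853395634124 j6 -0.336 tcp [ 0.5294 -0.3834  0.2034] gap 0.08528628212518333 t 26.45
yellow none
pb 188 ctr [ 565.2 -382.2] size [107.8  95. ] ang 66.4 z med/5/95 [20.1 13.8 23.8]
yellow 678 ctr [538.4 -64.2] size [59.5 90.8] ang 82.6 z med/5/95 [155.9 151.4 159.5]
```

View pics/w9.png

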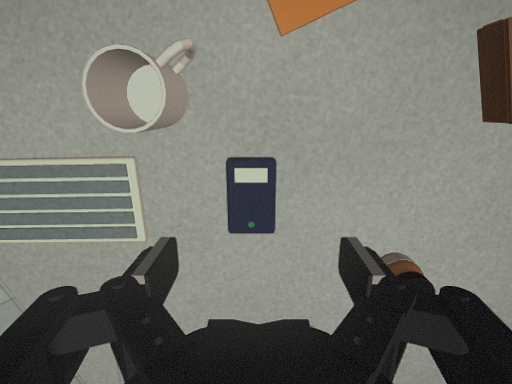

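Yellow is seated (top at 156 mm). The power bank is in view with corners at about (226,157), (276,157), (275,233) and (227,233).

```bash
python3 - <<'E'
from h import *
c=load('wrist')
P=[at(c,u,v,.02) for u,v in ((226.5,157.5),(276,157.5),(275,233),(227,233))]
m=np.mean(P,0); d=P[1]+P[2]-P[0]-P[3]; a=np.arctan2(d[1],d[0]); print(m,np.degrees(a),np.linalg.norm(P[1]-P[0]),np.linalg.norm(P[2]-P[1]))
w=world(c); M=(w[...,2]>.012)&(w[...,2]<.03)&(c['z_map']>0); M[:140]=0;M[250:]=0;M[:,:200]=0;M[:,300:]=0
r=cv2.minAreaRect((w[M][:,:2]*1000).astype(np.float32));print(r)
to([m[0]/1000,m[1]/1000,.003],a)
E
```

```text
[ 554.9279891  -405.18751293   20.        ] 66.21404458925159 59.1755408657884 98.5338760181408
((555.4214477539062, -405.5728759765625), (62.051151275634766, 97.32909393310547), 66.13348388671875)
shift [-32.3 -10.4 200.7] turn 0.0026484985311538978 j6 -0.336 tcp [ 0.5296 -0.3828  0.2037] gap 0.08549920674729064 t 26.5
```

```bash
python3 -m handwheel '[[-15,-5,45,0.003,1],[-32.5,-10.5,90,0.003,1],[-32.5,-10.5,135,0.003,1],[-32.5,-10.5,170,0.003,1],[-32.5,-10.5,190,0.003,1],[-32.5,-10.5,195,0.003,1],[-32.5,-10.5,195,0.003,1],[-32.5,-10.5,195,0.003,1]]'
python3 - <<'E'
from h import *
to([.5552,-.4054,.0],np.radians(66.2)); s=sensors.get_state();print(s['wrist_force'])
E
```

```text
clock: 27.3
tcp_pos: [0.5564, -0.4067, 0.0109]
orientation: [0.001, 0.206, 0.979, -0.001]
wrist_force: [-0.0, -0.8, 0.3]
finger_gap: 0.0854
grip_force: 0.0
shift [ 1.7  0.7 10.9] turn 0.0001935651509858971 j6 -0.332 tcp [ 0.5564 -0.4067  0.0109] gap 0.08538038398052136 t 27.3
[-0.01599787 -0.81472784  0.28377133]
```

```bash
python3 -m handwheel '[[0.5,0.5,4,0,1],[0.5,0.5,8,0,1],[0.5,0.5,8,0,1],[0.5,0.5,8,0,0.4],[0.5,0.5,8,0,0.4],[0.5,0.5,8,0,0.4],[0.5,0.5,8,0,0.4],[0.5,0.5,8,0,0.4]]' 60
python3 -m handwheel '[[0,0,-10,0,0.4],[0,0,-30,0,0.4],[0,0,-60,0,0.4],[0,0,-60,0,0.4]]'
python3 - <<'E'
from h import *
c=cam('side'); cv2.imwrite('pics/s1.png',cv2.resize(c['color'][110:260,230:430],(800,600),interpolation=cv2.INTER_CUBIC))
E
```

```text
clock: 28.1
tcp_pos: [0.5552, -0.4063, 0.0015]
orientation: [0.0, 0.207, 0.978, -0.0]
wrist_force: [-0.6, 0.5, 5.1]
finger_gap: 0.0605
grip_force: 67.6
clock: 28.5
tcp_pos: [0.5569, -0.4077, 0.0654]
orientation: [0.003, 0.207, 0.978, -0.002]
wrist_force: [0.3, -0.3, -1.1]
finger_gap: 0.0603
grip_force: 66.9
```

View pics/s1.png

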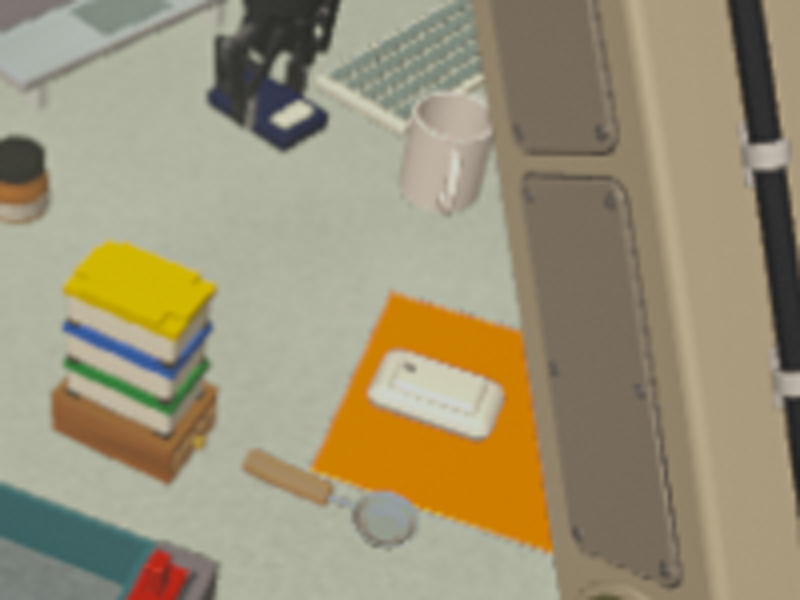

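```bash
python3 -m handwheel '[[0,0,-45,0,0.4],[0,0,-90,0,0.4],[0,10,-130,-0.02,0.4],[0,40,-155,-0.06,0.4],[0,85,-155,-0.1,0.4],[5,130,-155,-0.15,0.4],[10,175,-155,-0.2,0.4],[15,220,-155,-0.25,0.4]]' 
python3 - <<'E'
from h import *
to([.535,.0,.22],np.pi/2+CY);to([*case(0,0,0)[:2],.15],np.pi/2+CY)
E
```

```text
clock: 29.35
tcp_pos: [0.6297, -0.1967, 0.2141]
orientation: [-0.001, 0.082, 0.997, 0.0]
wrist_force: [0.1, -0.8, -2.4]
finger_gap: 0.0605
grip_force: 66.8
shift [125.7 178.6  -5.5] turn -0.14356415882788354 j6 -0.26 tcp [ 0.6297 -0.1967  0.2141] gap 0.0605249813346918 t 29.35
shift [153.1 378.   64.7] turn -0.14356415882788354 j6 -0.26 tcp [ 0.6297 -0.1967  0.2141] gap 0.0605249813346918 t 29.35
```

```bash
python3 -m handwheel '[[35,25,0,-0.04,0.4],[70,55,-5,-0.08,0.4],[105,90,-5,-0.12,0.4],[130,130,-5,-0.144,0.4],[137,178,-5,-0.144,0.4],[143,226,-5,-0.144,0.4],[147,274,-5,-0.144,0.4],[150,320,-5,-0.144,0.4]]' 
python3 - <<'E'
from h import *
to([*case(0,0,0)[:2],.12],np.pi/2+CY)
E
```

```text
clock: 30.15
tcp_pos: [0.534, 0.1437, 0.2196]
orientation: [-0.001, 0.011, 1.0, -0.0]
wrist_force: [0.6, -0.2, -1.6]
finger_gap: 0.0605
grip_force: 66.8
shift [-5.4 57.8 99.5] turn -0.001134795803096944 j6 0.14 tcp [0.534  0.1437 0.2196] gap 0.06053281111117791 t 30.15
```

```bash
python3 -m handwheel '[[-5,45,0,0,0.4],[-5.5,56,40,0,0.4],[-5.5,56,90,0,0.4],[-5.5,56,140,0,0.4],[-5.5,56,175,0,0.4],[-5.5,56,190,0,0.4],[-5.5,56,196,0,0.4],[-5.5,56,196,0,0.4]]' 
python3 - <<'E'
from h import *
to([*case(0,0,0)[:2],.009],np.pi/2+CY); s=sensors.get_state();print(s['grip_force'],s['wrist_force'])
E
```

```text
clock: 30.95
tcp_pos: [0.5406, 0.1973, 0.0233]
orientation: [-0.002, 0.011, 1.0, -0.0]
wrist_force: [0.4, -0.9, -1.7]
finger_gap: 0.0605
grip_force: 66.8
shift [ 0.2  4.  14.3] turn -0.0012256591992949595 j6 0.233 tcp [0.5406 0.1973 0.0233] gap 0.06054208612524965 t 30.95
66.76062226295471 [ 0.42831045 -0.85833412 -1.71576573]
```

```bash
python3 -m handwheel '[[0,2,6,0,0.4],[0,2,11,0,0.4],[0,2,14,0,0.4],[0,2,14,0,0.4]]' 
python3 -m handwheel '[[0,0,0,0,1],[0,0,0,0,1],[0,0,0,0,1],[0,0,-45,0,1],[0,0,-95,0,1],[0,0,-145,0,1],[0,0,-195,0,1],[0,0,-245,0,1]]' 
python3 -m handwheel '[[0,0,-40,0,0.5],[20,0,-45,0,0.5],[20,0,-45,0,0.5],[20,0,-45,0,0.5]]' 
python3 - <<'E'
from h import *
c=cam('wrist'); t=cam('top')
cv2.imwrite('pics/w10.png',np.hstack([cv2.resize(c['color'],(400,300)),cv2.resize(t['color'][130:250,100:260],(400,300))]))
to([*case(128,0,0)[:2],.29],np.pi/2+CY)
W=world(c); m=(W[...,2]>.008)&(W[...,2]<.05)&(W[...,0]>.475)&(W[...,0]<.6)&(W[...,1]>.08)&(W[...,1]<.32)&(c['color'].max(2)>0)&(W[...,2]>.016)
r=cv2.minAreaRect((W[m][:,:2]*1000).astype(np.float32)); print(m.sum(),r,np.percentile(W[m][:,2],[5,50,95]))
E
```

```text
clock: 31.35
tcp_pos: [0.5419, 0.1996, 0.0108]
orientation: [0.0, 0.011, 1.0, -0.0]
wrist_force: [-0.2, 0.6, -1.5]
finger_gap: 0.0604
grip_force: 66.8
clock: 32.15
tcp_pos: [0.5416, 0.1996, 0.2584]
orientation: [0.001, 0.011, 1.0, 0.0]
wrist_force: [1.7, 0.5, -0.1]
finger_gap: 0.0854
grip_force: 0.0
clock: 32.55
tcp_pos: [0.5219, 0.2001, 0.3008]
orientation: [0.0, 0.011, 1.0, -0.0]
wrist_force: [-0.2, -0.4, -0.1]
finger_gap: 0.043
grip_force: 0.0
shift [-146.6    1.9    9.3] turn -0.0012640051424201992 j6 0.245 tcp [0.5218 0.2    0.2996] gap 0.042719686105375104 t 32.65
2436 ((542.54296875, 199.968017578125), (61.8809814453125, 99.10369110107422), 88.68753814697266) [0.02222723 0.02465836 0.02609365]
```

View pics/w10.png

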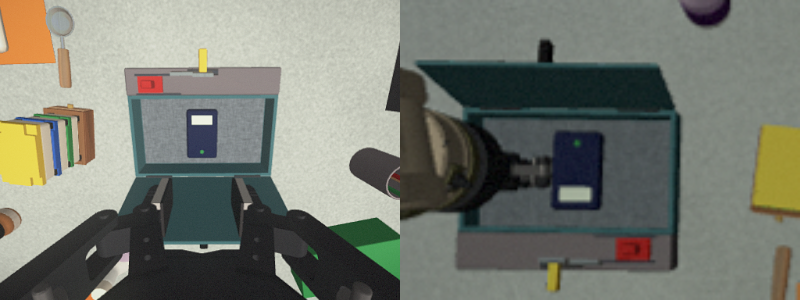

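```bash
python3 -m handwheel '[[-45,1,0,0,0.4],[-90,2,0,0,0.4],[-130,2,0,0,0.4],[-146,2,0,0,0.4],[-146,2,0,0,0.4],[-146,2,0,0,0.4]]' 
python3 - <<'E'
from h import *
t=load('top'); W=world(t); m=np.zeros(t['z_map'].shape,bool); m[142:160,150:166]=1
m&=(t['color'].max(2)<45)&(W[...,2]>.1)
p=W[m]; print(m.sum(),p.min(0),p.max(0),np.median(p,0))
to([*case(128.5,0,0)[:2],.158],np.pi/2+CY)
for a,b in ((1.75,.95),(.95,.15),(.15,0)):
  r0=np.array([-122,31]); f=lambda t:np.array([r0[0]*np.cos(t)+r0[1]*np.sin(t), -r0[0]*np.sin(t)+r0[1]*np.cos(t)])
  print([[round(-q[0],1),0,round(-q[1],1),0,0] for q in (f(t)-f(a) for t in np.linspace(a,b,9)[1:])])
E
```

```text
clock: 33.25
tcp_pos: [0.6677, 0.1986, 0.2987]
orientation: [-0.002, 0.011, 1.0, -0.0]
wrist_force: [-0.2, -0.1, -1.0]
finger_gap: 0.0342
grip_force: 0.0
92 [0.63954949 0.17126978 0.1724677 ] [0.67747426 0.21741057 0.20848806] [0.64346434 0.19615152 0.18818356]
shift [-1.800e+00  1.000e-01  1.407e+02] turn -0.0015310482167416595 j6 0.197 tcp [0.6677 0.1986 0.2987] gap 0.034247058317865696 t 33.25
[[np.float64(11.7), 0, np.float64(-4.6), 0, 0], [np.float64(23.8), 0, np.float64(-8.1), 0, 0], [np.float64(36.2), 0, np.float64(-10.3), 0, 0], [np.float64(48.7), 0, np.float64(-11.3), 0, 0], [np.float64(61.3), 0, np.float64(-11.0), 0, 0], [np.float64(73.8), 0, np.float64(-9.5), 0, 0], [np.float64(86.1), 0, np.float64(-6.7), 0, 0], [np.float64(98.0), 0, np.float64(-2.7), 0, 0]]
[[np.float64(11.5), 0, np.float64(5.2), 0, 0], [np.float64(22.4), 0, np.float64(11.4), 0, 0], [np.float64(32.6), 0, np.float64(18.8), 0, 0], [np.float64(42.1), 0, np.float64(27.1), 0, 0], [np.float64(50.6), 0, np.float64(36.3), 0, 0], [np.float64(58.2), 0, np.float64(46.3), 0, 0], [np.float64(64.8), 0, np.float64(57.0), 0, 0], [np.float64(70.2), 0, np.float64(68.4), 0, 0]]
[[np.float64(0.9), 0, np.float64(2.2), 0, 0], [np.float64(1.8), 0, np.float64(4.4), 0, 0], [np.float64(2.6), 0, np.float64(6.6), 0, 0], [np.float64(3.3), 0, np.float64(8.8), 0, 0], [np.float64(4.1), 0, np.float64(11.1), 0, 0], [np.float64(4.8), 0, np.float64(13.3), 0, 0], [np.float64(5.4), 0, np.float64(15.6), 0, 0], [np.float64(6.0), 0, np.float64(17.9), 0, 0]]
```

```bash
python3 -m handwheel '[[-2,0,45,0,0.4],[-2,0,90,0,0.4],[-2,0,115,0,0.4],[-2,0,130,0,0.4],[-2,0,140,0,0.4],[-2,0,140,0,0.4],[-2,0,140,0,0.4]]' 
python3 -m handwheel '[[0,0,0,0,0],[0,0,0,0,0],[0,0,0,0,0],[0,0,0,0,0]]' 35
```

```text
clock: 33.95
tcp_pos: [0.6699, 0.199, 0.1621]
orientation: [0.001, 0.011, 1.0, 0.0]
wrist_force: [0.3, -0.3, -0.5]
finger_gap: 0.0341
grip_force: 0.0
clock: 34.35
tcp_pos: [0.6707, 0.1995, 0.1625]
orientation: [0.001, 0.011, 1.0, 0.001]
wrist_force: [-0.5, 1.4, 5.3]
finger_gap: 0.0115
grip_force: 37.1
```

```bash
python3 -m handwheel '[[12,0,-4.8,0,0],[24.6,0,-8.5,0,0],[37.5,0,-10.8,0,0],[50.5,0,-11.8,0,0],[63.6,0,-11.6,0,0],[76.6,0,-10,0,0],[89.3,0,-7,0,0],[101.7,0,-2.9,0,0]]' 
python3 -m handwheel '[[11.9,0,5.4,0,0],[23.2,0,11.8,0,0],[33.9,0,19.4,0,0],[43.7,0,28,0,0],[52.5,0,37.6,0,0],[60.4,0,47.9,0,0],[67.2,0,59,0,0],[72.8,0,70.8,0,0]]' 
python3 -m handwheel '[[1.8,0,4.4,0,0],[3.3,0,8.8,0,0],[4.8,0,13.3,0,0],[5.8,0,17.5,0,0],[6,0,18.5,0,0],[6,0,18.5,0,0]]' 
python3 - <<'E'
from h import *
to(case(-46,0,72)); s=sensors.get_state(); print(s['wrist_force'])
E
```

```text
clock: 35.15
tcp_pos: [0.5712, 0.2011, 0.1658]
orientation: [0.004, 0.011, 1.0, 0.0]
wrist_force: [5.4, -0.7, 2.5]
finger_gap: 0.0116
grip_force: 37.8
clock: 35.95
tcp_pos: [0.4972, 0.2023, 0.0944]
orientation: [0.002, 0.011, 1.0, -0.0]
wrist_force: [0.6, -2.0, 5.5]
finger_gap: 0.0115
grip_force: 44.7
clock: 36.55
tcp_pos: [0.4899, 0.2025, 0.0746]
orientation: [0.0, 0.011, 1.0, -0.0]
wrist_force: [1.6, -2.7, 2.4]
finger_gap: 0.0111
grip_force: 45.6
shift [-4.6 -0.1  2.6] turn None j6 0.263 tcp [0.4899 0.2025 0.0746] gap 0.011125062373961752 t 36.55
[ 1.60165917 -2.73560001  2.38940385]
```

```bash
python3 -m handwheel '[[0,0,2,0,0],[0,0,3,0,0],[0,0,3,0,0]]' 
python3 -m handwheel '[[0,0,0,0,0.4],[0,0,0,0,0.4],[0,0,-40,0,0.4],[30,0,-90,0,0.4],[60,0,-90,0,0.4],[60,0,-90,0,0.4],[60,0,-90,0,0.4]]' 
python3 - <<'E'
from h import *
c=cam('wrist'); cv2.imwrite('pics/w11.png',c['color'])
W=world(c)
for p in (case(-68,50,68),case(-68,-100,68),case(60,30,68),case(-100,60,68)):
    q=proj(c,p).round().astype(int); print(q,W[q[1]-2:q[1]+3,q[0]-2:q[0]+3,2].mean() if 0<q[1]<380 and 0<q[0]<510 else None)
blob(c,'fin',zmin=.08,zmax=.14); blob(c,'red',zmin=.1)
to(case(-113-30,0,78),np.pi/2+CY)
E
```

```text
clock: 36.85
tcp_pos: [0.4891, 0.2025, 0.0713]
orientation: [-0.0, 0.011, 1.0, -0.0]
wrist_force: [-1.6, -2.7, 3.5]
finger_gap: 0.0109
grip_force: 46.0
clock: 37.55
tcp_pos: [0.4292, 0.2045, 0.1615]
orientation: [0.0, 0.011, 1.0, 0.0]
wrist_force: [0.4, -0.3, -0.5]
finger_gap: 0.034
grip_force: 0.0
[310 237] 0.1661552510921148
[152 237] 0.07670229227453385
[285 345] 0.24372318628018647
[323 205] 0.06685589612339592
fin 700 ctr [414.5 203.4] size [11.2 33.6] ang 89.1 z med/5/95 [114.3 110.7 116.4]
red 282 ctr [445.3 117.8] size [15.5 10.9] ang 87.6 z med/5/95 [106.9 102.4 108. ]
shift [32.1 -0.8 83.1] turn -0.0008403327741604016 j6 0.297 tcp [0.4297 0.2044 0.1611] gap 0.034768273126304705 t 37.6
```

View pics/w11.png

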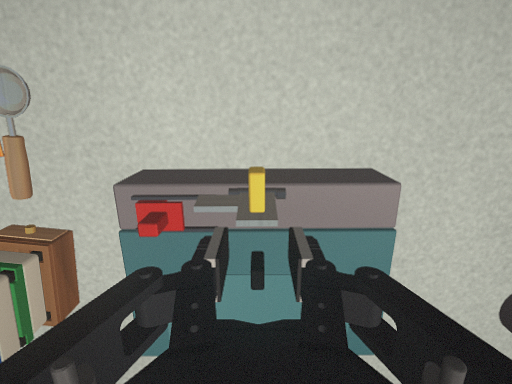

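```bash
python3 - <<'E'
from h import *
c=load('wrist'); W=world(c)
hsv=cv2.cvtColor(c['color'],cv2.COLOR_BGR2HSV); m=cv2.inRange(hsv,*map(np.array,RNG['teal']))>0
m[:225]=0; m&=(c['z_map']>0)&(W[...,2]<.12)&(W[...,2]>.05)
p=(W[m]-CO)*1000; print(m.sum())
for a,b in ((-80,-70),(-70,-60),(-60,-40),(-40,-20),(-20,10),(10,50)):
    k=(p[:,0]>a)&(p[:,0]<b); 
    if k.sum()>5: print(a,b,k.sum(),np.percentile(p[k,2],[10,50,90]).round(1))
E
```

```text
12222
-80 -70 1270 [67.7 69.  69.9]
-70 -60 2087 [68.3 69.1 69.9]
-60 -40 3496 [68.1 68.9 69.7]
-40 -20 1650 [67.9 68.7 69.6]
-20 10 1753 [68.1 68.9 69.7]
10 50 1360 [67.5 68.4 69.2]
```

The lid is flat at about 68.8 mm, so it's shut. The tab is still released, and the latch stands at about 1.4 rad with its fin at (257,190). Next I'll grip the fin and fold it down.

```bash
python3 -m handwheel '[[22.5,-1,10,0,0.4],[22.5,-1,40,0,0.4],[22.5,-1,65,0,0.4],[22.5,-1,71,0,0.4],[22.5,-1,71,0,0.4],[22.5,-1,71,0,0],[22.5,-1,71,0,0],[22.5,-1,71,0,0]]' 30
python3 -m handwheel '[[0,0,0,0,0],[0,0,0,0,0]]'
```

```text
clock: 38.4
tcp_pos: [0.4081, 0.2038, 0.0913]
orientation: [0.001, 0.011, 1.0, 0.0]
wrist_force: [1.5, -0.6, -0.1]
finger_gap: 0.0112
grip_force: 33.4
clock: 38.6
tcp_pos: [0.4081, 0.2038, 0.0913]
orientation: [0.001, 0.011, 1.0, 0.0]
wrist_force: [1.6, -0.6, 3.1]
finger_gap: 0.0115
grip_force: 33.9
```

```bash
python3 -m handwheel '[[-8.7,0,-3.6,0,0],[-17.1,0,-5.1,0,0],[-25.6,0,-5,0,0],[-34,0,-3.2,0,0],[-41.8,0,0.4,0,0],[-48.7,0,5.2,0,0],[-54.6,0,11.5,0,0],[-54.6,0,12.5,0,0]]'
python3 -m handwheel '[[0,0,1,0,0],[0,0,1,0,0]]'
```

```text
clock: 39.4
tcp_pos: [0.456, 0.2028, 0.076]
orientation: [-0.006, 0.01, 1.0, 0.0]
wrist_force: [-10.9, 3.2, 5.1]
finger_gap: 0.0116
grip_force: 38.9
clock: 39.6
tcp_pos: [0.4564, 0.2029, 0.0756]
orientation: [-0.005, 0.01, 1.0, 0.0]
wrist_force: [-9.1, 2.1, 2.5]
finger_gap: 0.0116
grip_force: 38.7
```

```bash
python3 -m handwheel '[[0,0,0,0,0.4],[0,0,0,0,0.4],[0,0,-40,0,0.4],[10,0,-75,0,0.4],[10,0,-75,0,0],[10,0,-75,0,0]]'
python3 - <<'E'
from h import *
c=cam('wrist'); W=world(c)
blob(c,'fin',zmin=.08,zmax=.14,box=(150,80,400,280)); blob(c,'red',zmin=.1)
cv2.imwrite('pics/w12.png',c['color'][100:260,100:400])
m=(W[...,2]>.1)&(cv2.inRange(cv2.cvtColor(c['color'],cv2.COLOR_BGR2HSV),np.array((22,120,120)),np.array((34,255,255)))>0)&(abs(W[...,1]-.2)<.03)
p=(W[m]-CO)*1000;print(p.min(0),p.max(0))
# grey plate heights
for x in np.arange(-112,-60,4):
  for y in (-10,10):
    k=(abs(W[...,0]-case(x,y,0)[0])<.0025)&(abs(W[...,1]-case(x,y,0)[1])<.003)&(c['z_map']>0)
    if k.sum(): print(x,y,k.sum(),(np.median(W[k][:,2])*1000).round(1),end='; ')
to([*case(-79,0,0)[:2],.106]);
E
```

```text
clock: 40.2
tcp_pos: [0.4528, 0.2029, 0.153]
orientation: [0.002, 0.011, 1.0, 0.0]
wrist_force: [0.1, -0.3, 0.4]
finger_gap: 0.0057
grip_force: 0.0
fin 350 ctr [460.6 202.6] size [10.9 15.5] ang 88.3 z med/5/95 [105.4  88.  106.7]
red 350 ctr [445.4 117.5] size [16.2 11.3] ang 88.0 z med/5/95 [106.8 102.  107.9]
[-159.42709757   -4.17996757  100.03675659] [-72.09447936   6.67656331 294.42922919]
-112 -10 41 75.0; -112 10 41 75.0; -108 -10 979 248.9; -108 10 993 249.1; -104 -10 1914 236.4; -104 10 1824 235.2; -100 -10 737 199.0; -100 10 648 198.5; -96 -10 334 172.7; -96 10 307 171.1; -92 -10 131 165.5; -92 10 152 166.3; -88 -10 39 73.7; -88 10 37 73.9; -84 -10 39 73.6; -84 10 37 73.8; -80 -10 37 73.7; -80 10 40 73.9; -76 -10 39 73.9; -76 10 38 74.0; -72 -10 37 74.2; -72 10 37 74.1; -68 -10 37 74.2; -68 10 38 74.1; -64 -10 30 74.1; -64 10 33 74.1; shift [-9.5  0.5 45.9] turn None j6 0.282 tcp [0.452  0.2026 0.1519] gap 0.0005886328301894604 t 40.25
```

View pics/w12.png

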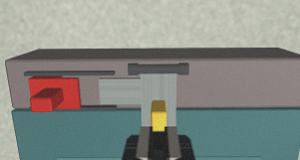

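```bash
python3 -m handwheel '[[-9,0.5,20,0,0],[-9,0.5,36,0,0],[-9,0.5,43,0,0],[-9,0.5,46,0,0],[-9,0.5,47.5,0,0],[-9,0.5,47.5,0,0]]'
python3 -m handwheel '[[0,0,-30,0,0],[0,-30,-30,0,0.5],[8,-65,-30,0,0.5],[15,-86,-30,0,0.5],[15,-86,-30,0,0.5],[15,-86,-30,0,0.5]]'
python3 - <<'E'
from h import *
to([.4454,.1172,.086],np.pi/2+CY)
E
```

```text
clock: 40.85
tcp_pos: [0.4603, 0.2025, 0.1056]
orientation: [0.0, 0.011, 1.0, -0.001]
wrist_force: [-4.4, -2.3, 13.0]
finger_gap: 0.0001
grip_force: 6.4
clock: 41.45
tcp_pos: [0.4437, 0.1172, 0.1343]
orientation: [-0.0, 0.012, 1.0, 0.0]
wrist_force: [-0.2, -0.3, 0.3]
finger_gap: 0.0426
grip_force: 0.0
shift [-1.7  0.1 48.3] turn -0.0024822143190195156 j6 0.106 tcp [0.4437 0.1172 0.1343] gap 0.04259283394412927 t 41.45
```

```bash
python3 -m handwheel '[[-1.5,0,25,0,0.5],[-1.5,0,48,0,0.5],[-1.5,0,48,0,0.5],[-1.5,0,48,0,0],[-1.5,0,48,0,0],[-1.5,0,48,0,0],[-1.5,0,48,0,0]]' 30
python3 -m handwheel '[[0,8,0,0,0],[0,16,0,0,0],[0,23,0,0,0],[0,27,0,0,0],[0,29,0,0,0],[0,29,0,0,0],[0,29,0,0,0]]'
```

```text
clock: 42.15
tcp_pos: [0.446, 0.1177, 0.0874]
orientation: [0.001, 0.011, 1.0, 0.0]
wrist_force: [-1.4, 1.6, 1.8]
finger_gap: 0.0151
grip_force: 33.4
clock: 42.85
tcp_pos: [0.4464, 0.1435, 0.0873]
orientation: [0.001, 0.012, 1.0, -0.004]
wrist_force: [-1.9, -13.1, 8.6]
finger_gap: 0.0152
grip_force: 34.1
```

```bash
python3 -m handwheel '[[0,0,0,0,0.6],[0,0,0,0,0.6],[0,0,-45,0,0.6],[0,0,-95,0,0.6],[40,-30,-135,0,0.6],[60,-40,-135,0,0.6],[60,-40,-135,0,0.6],[60,-40,-135,0,0.6]]'
python3 - <<'E'
from h import *
c=cam('wrist'); t=cam('top'); s=cam('side')
W=world(c)
blob(c,'fin',zmin=.08,zmax=.12,box=(150,60,420,280)); blob(c,'red',zmin=.1)
for n,b in (('yellow',(220,160,300,240)),):
    blob(t,n,b,zmin=.1)
cv2.imwrite('pics/fin.png',np.vstack([np.hstack([cv2.resize(c['color'],(400,300)),cv2.resize(t['color'],(400,300))]),cv2.resize(s['color'][110:310,150:410],(390,300))[:, :].copy() if 0 else np.hstack([cv2.resize(s['color'],(400,300)),cv2.resize(c['color'][100:250,150:350],(400,300))])]))
E
```

```text
clock: 43.65
tcp_pos: [0.3851, 0.1079, 0.2218]
orientation: [0.001, 0.011, 1.0, 0.0]
wrist_force: [-1.1, -0.1, -0.0]
finger_gap: 0.0514
grip_force: 0.0
fin 130 ctr [461.4 202.3] size [14.5 11.1] ang 2.3 z med/5/95 [104.6 103.4 105.7]
red 133 ctr [445.6 143.8] size [10.7 15.1] ang 1.2 z med/5/95 [106.8 105.5 108. ]
yellow 676 ctr [538.6 -64.2] size [59.5 91.2] ang 82.6 z med/5/95 [156.  151.2 159.3]
```

View pics/fin.png

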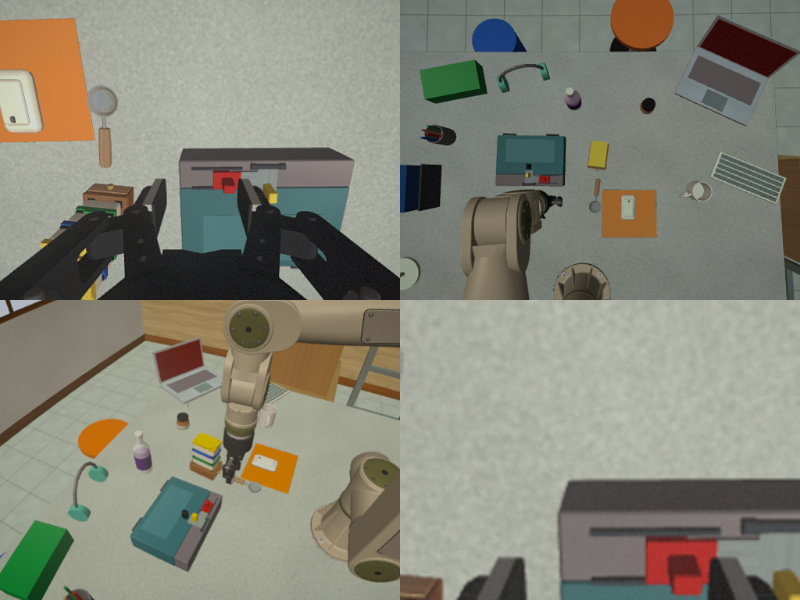

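The lid is shut, the latch is flat, the tab is home (knob at y 143.8, stop reached), the stack is straight, and the bystanders are untouched.

```bash
python3 -c "
from workcell import workorder; print(workorder.hand_in())"
```

```text
the job is handed in; nothing more can be done
None
```

The job is handed in at about 44 s of robot time: green, blue and yellow are stacked on the base (no orange box was there), the power bank is flat in the case, the lid is shut, the latch is down, the tab is home, and the other things on the desk were not touched.

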